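# Clamp circuit boards in the bench preheater and set its dial

### The job

Load the bench preheater: first turn the control box's dial back to off (the ring mark), then draw the sprung jaw's handle back along its slot and sideways into the notch, so that the jaw stays open when you let go. Lay every circuit board from the parts mat flat on the white bed, side by side and each with its ends towards the fence and the jaw; then free the handle so that the jaw springs in and clamps the boards against the fence, and last turn the dial to the three-dot mark. Keep the dial at off while the jaw is held open, and leave the dish, the jar and the screwdriver where they are.

Things in the scene. Friction and masses are not known exactly. Their poses are not given: they have to be found in the camera images.
- dial (a joint): dial angle in rad, growing clockwise from above, 0 to 2.094. It clicks into a stop every 0.524 (30 deg): 0 = off (white ring mark), 0.524 one dot, 1.047 two dots, 1.571 three dots, 2.094 four dots (dots run outward in a line). Leaving a stop takes about 0.1 N m; let go between stops, it snaps to the nearer one. It starts at any stop but off
- dial_grip (a point): where to grip the dial: on its upright axis, 89 mm above the table, at half height of its black grip bar, 54 mm long x 14 wide, which stands from 69 to 105 mm above the table on a disc 56 mm across. x along the bar towards its white pointer end (turns with the dial), z up
- controller: teal control box, fixed, 160 (x) x 150 (y) x 60 mm high, its dark top with the white marks facing up, the dial in the middle; origin at the centre of its underside
- heater: grey preheater, fixed: origin under the centre of its bed, x away from the robot, y along the bed. Housing 45 mm high, from x = -158 to +72 mm and 145 mm either way along y. On it the white bed, the fence (bar along y, inner face at x = +52 mm, top 61 mm above the table) and the sprung jaw (bar along y, 280 mm long, as high, facing the fence)
- bed (a point): centre of the white bed surface, 45 mm above the table, axes as the preheater's. With the jaw in its notch it is midway in the 104 mm gap between jaw and fence, so a board goes down with its length along x, centre near x = 0. Four boards fit side by side along y (70 mm apart leaves finger room); a board's centre must stay within 120 mm of the middle along y
- jaw (a joint): how far the jaw is drawn back along the bed's -x from its shut stop, in m, 0 to 0.040; a spring pulls it shut with 5 N (shut) to 7 N. The jaw's inner face is at x = -0.018 minus this in the bed's frame. 0 = shut and empty, 0.014 = closed on boards lying against the fence, 0.034 = resting in the notch
- latch (a joint): sideways place of the jaw's handle in m, 0 to 0.016 along the bed's +y: 0 = in the straight slot, 0.016 = fully in the notch. It can go sideways only when the jaw is drawn back more than 0.034; 0.008 or more then holds, fully in is best; light friction only. Out of the notch and let go, the jaw snaps shut
- handle (a point): where to grip the jaw's handle, a black upright round post 14 mm in diameter on the robot's side of the jaw: on its axis, 89 mm above the table (post top at 105 mm). The steel gate with the L-shaped slot around its foot is 62 mm high: keep the fingers above it. In the bed's frame x = -0.090 minus jaw, y = latch; axes as the bed's
- board0_mid (a point): one of up to four alike circuit boards under an aluminium shield can, green edge at the bottom, 84 long x 44 wide x 16 mm high (grip it across the 44 mm), 70 g; this point is its centre, 8 mm above its underside; x along its length, y across, z up; either end may face either way, and either face may lie down. They start flat, can up, on the dark parts mat; some starts have only two or three of them
- board1_mid (a point): one of up to four alike circuit boards under an aluminium shield can, green edge at the bottom, 84 long x 44 wide x 16 mm high (grip it across the 44 mm), 70 g; this point is its centre, 8 mm above its underside; x along its length, y across, z up; either end may face either way, and either face may lie down. They start flat, can up, on the dark parts mat; some starts have only two or three of them
- board2_mid (a point): one of up to four alike circuit boards under an aluminium shield can, green edge at the bottom, 84 long x 44 wide x 16 mm high (grip it across the 44 mm), 70 g; this point is its centre, 8 mm above its underside; x along its length, y across, z up; either end may face either way, and either face may lie down. They start flat, can up, on the dark parts mat; some starts have only two or three of them
- board3_mid (a point): one of up to four alike circuit boards under an aluminium shield can, green edge at the bottom, 84 long x 44 wide x 16 mm high (grip it across the 44 mm), 70 g; this point is its centre, 8 mm above its underside; x along its length, y across, z up; either end may face either way, and either face may lie down. They start flat, can up, on the dark parts mat; some starts have only two or three of them
- dish: bystander: small open steel dish, 84 mm across, 34 mm high; origin at the centre of its underside
- flux_jar: bystander: closed jar, 56 mm across, 52 mm high; origin at the centre of its underside
- driver: bystander: screwdriver with a black handle, 200 mm long lying on the table; origin under its middle

How it is judged:
On the way, in this order (a step that is already met when the one before it is completed fails the run):
1. the dial is turned back to off (value of joint dial below 0.12 rad), for 0.2 s.
2. the jaw is drawn back and its handle rests in the notch by itself, let go (value of joint jaw above 0.028 m and value of joint latch above 0.008 m and value of joint dial below 0.12 rad and contact force between the fingers and latch below 0.3 N), for 0.5 s.
3. every board lies flat on the bed between the open jaw and the fence, its length across the gap (value of joint jaw above 0.028 m and value of joint latch above 0.008 m and x of board0_mid in the frame of bed between -0.03 and 0.03 m and y of board0_mid in the frame of bed between -0.125 and 0.125 m and z of board0_mid in the frame of bed between 0.004 and 0.012 m and angle between the z axis of each of board0_mid, board1_mid, board2_mid, board3_mid and the z axis of bed, either way round below 0.08 rad and angle between the x axis of each of board0_mid, board1_mid, board2_mid, board3_mid and the x axis of bed, either way round below 0.25 rad and contact force between the fingers and board0 below 0.3 N and x of board1_mid in the frame of bed between -0.03 and 0.03 m and y of board1_mid in the frame of bed between -0.125 and 0.125 m and z of board1_mid in the frame of bed between 0.004 and 0.012 m and contact force between the fingers and board1 below 0.3 N and x of board2_mid in the frame of bed between -0.03 and 0.03 m and y of board2_mid in the frame of bed between -0.125 and 0.125 m and z of board2_mid in the frame of bed between 0.004 and 0.012 m and contact force between the fingers and board2 below 0.3 N and x of board3_mid in the frame of bed between -0.03 and 0.03 m and y of board3_mid in the frame of bed between -0.125 and 0.125 m and z of board3_mid in the frame of bed between 0.004 and 0.012 m and contact force between the fingers and board3 below 0.3 N), for 0.3 s.
4. the handle is freed and the jaw has closed on the boards (value of joint jaw between 0.01 and 0.0185 m and value of joint latch below 0.006 m), for 0.3 s.
5. the dial stands at the three-dot mark (value of joint dial between 1.45 and 1.69 rad), for 0.2 s.
At the end, for the whole second after the job is handed in: All boards flat on the bed, at rest, square to the fence within 0.10 rad, centres within 125 mm of the bed middle along y and 2 to 18 mm from it towards the fence; jaw at 0.010 to 0.0185 m with its handle out of the notch (latch under 0.006 m); dial at three dots (1.45 to 1.69 rad) (all of step 4 and all of step 5 and x of board0_mid in the frame of bed between 0.002 and 0.018 m and y of board0_mid in the frame of bed between -0.125 and 0.125 m and z of board0_mid in the frame of bed between 0.004 and 0.012 m and angle between the z axis of each of board0_mid, board1_mid, board2_mid, board3_mid and the z axis of bed, either way round below 0.08 rad and angle between the x axis of each of board0_mid, board1_mid, board2_mid, board3_mid and the x axis of bed, either way round below 0.1 rad and linear speed of each of board0, board1, board2, board3 below 0.02 m/s and x of board1_mid in the frame of bed between 0.002 and 0.018 m and y of board1_mid in the frame of bed between -0.125 and 0.125 m and z of board1_mid in the frame of bed between 0.004 and 0.012 m and x of board2_mid in the frame of bed between 0.002 and 0.018 m and y of board2_mid in the frame of bed between -0.125 and 0.125 m and z of board2_mid in the frame of bed between 0.004 and 0.012 m and x of board3_mid in the frame of bed between 0.002 and 0.018 m and y of board3_mid in the frame of bed between -0.125 and 0.125 m and z of board3_mid in the frame of bed between 0.004 and 0.012 m); the robot touches nothing.
It fails at once if the dial is away from off while the jaw is held open in the notch (value of joint jaw above 0.028 m and value of joint latch above 0.008 m and value of joint dial above 0.3 rad).
It fails at once if the dish, the jar or the screwdriver is moved by more than 40 mm (distance of any of dish, flux_jar, driver from where it was at the start of the episode above 0.04 m).
Of board0, board1, board2, board3 only 2 to 4 are there at a start; the rules pass over those that are not, and their reading is None.
At some moment in a run one of board0, board1, board2, board3 may be knocked a few centimetres aside while the robot is not near it.
Once in a run the grip may slacken for a moment while it holds something.
It also fails if it takes over 210 s, if anything falls off the work surface, if the arm or the gripper's body presses on something with over 40 N, if the wrist force passes 120 N, or if a joint passes its speed limit or range.

### The arm

A 6-joint arm with a two-finger parallel gripper is mounted at the origin on the work surface. World frame = base frame: x ahead of the robot, y to its left, z up, the work surface at z = 0. Lengths are in m, angles in rad, forces in N, time in s.
With the tool pointing down it reaches from about 0.225 to 0.875 m from the base axis. Payload 3.4 kg.
Tool frame: the origin (TCP) lies midway between the tips of the shut fingers; the grasp point (between the pads) lies 19 mm behind it (manip.pinch_z is the z of the grasp point in the tool frame, in m); z points along the fingers, x is the direction in which the jaws open and shut, and the axes are right-handed (so a half turn about z gives the same grasp; the last joint's range is limited). The gripper opens to 85 mm and grips with 20 to 120 N. Pads are 22 mm wide; open, the fingers measure 114 mm over their backs; the gripper's body (76 mm by 85 mm) begins 54 mm behind the grasp point. The pads swing forward as they close: fully open they stand 13 mm farther back than shut.
Start: joints at [-1.326, 0.276, 1.505, -0, 1.361, -0.121], TCP at [0.206, -0.537, 0.231] pointing down, gripper open.
Joint ranges: [-2.89, 2.89], [-0.75, 2.08], [0.22, 2.7], [-1.18, 4.32], [0.11, 2.71], [-2.7, 2.7]. Speed limits (rad/s): [2.57, 2.57, 3.14, 3.14, 3.14, 3.14].

### API

Orientations are given as a unit quaternion [w, x, y, z].
In Python, from rig import manip gives the robot as it stands. The module is installed in compiled form; this text tells all that it offers.
- The arm moves only by the tool drive_tool, never from a script. Its argument "steps" is a list of rows, each a list of 5 numbers: the shift along the tool's x, y, z in mm, then the turn about the tool's z in rad, then the gripper command: -1 is shut, 1 is fully open, values between are in proportion. A call has 1 to 5 rows; each row is the pose to reach, as a shift and turn from the pose measured when the call began, along the tool's axes at that moment; what a row does not reach only later rows make up. A row lasts 1/10 s, in which the tool goes at most 50 mm and 8.59 degrees, less where a joint would pass 70% of its speed; a pose out of reach is approached as far as the arm can. A call with a gripper value outside its range is refused whole. The fingers move at their own pace and stop on an object; "squeeze" is the grip in N (left out, the last holds). Time passes only in rows, so rows that repeat a pose let the fingers close. It gives the time, the measured TCP pose, the force and the opening at its end, in the units of the state.
- manip.get_state(): the state, without advancing time (a new reading comes with each control period).
- manip.get_image(name): name is "scene" or "top" or "wrist"; returns the picture (384x512x3 uint8, blue, green, red); there is no depth.
- manip.get_calibration(name): a dict with "camera_matrix" (3x3 intrinsics, pixels), "distortion" ([k1, k2, p1, p2, k3] as OpenCV has them; the pictures are not rectified), "rvec" (rotation vector, rad) and "tvec" (3), from world to camera coordinates, as OpenCV has them. Camera axes: x right, y down, z forward; pixel columns grow to the right and rows downward; lengths in m; the calibration is good to about 2 mm. A picture is of the moment at which its call begins: read the wrist's pose just before it. get_calibration takes no time and is no camera call; for the wrist camera it gives the pose at the moment of the call.
- manip.sign_off(): hands the job in, once; it reports no verdict.
Trained networks look in the newest picture that a camera, given by its name, has taken for a name from the list of things; names that differ only in an ending like _2 or _b are one class to them, and where a whole thing is asked for, a point or a joint stands for the part that bears it (a point fixed in the world has none). Each returns a list of dicts, best first, with "conf" (0 to 1); they miss things now and then, are a little off and sometimes report something else, mostly with a low value. They report only what shows in the picture. A call takes as long as a camera call.
- manip.masks_of(camera, name): "pixels" (384x512 bool, what is visible of it) and "location" ([column, row] in pixels, amid what is visible of it).
The state is a dict: "clock": time; "qpos": joint angles; "qd": joint speeds; "effort": joint torques, N m; "position": TCP position; "ee_rot": TCP orientation; "contact_force": force on the tool from outside, world axes, zero at the start; "moment": the same for the moment, N m; "width": finger opening in m.
Only numpy, scipy, OpenCV 4.12 (cv2) and the standard library are available. Lean on these libraries where they do the work, as an engineer would, in place of code of your own. Each camera call takes 0.05 s, during which the arm holds its last target.

## Working session

There is one attempt and no reset: what is moved stays moved. The work goes in short steps, Python scripts to look and compute and a tool call to move; the robot and the scene stay as the last step left them, time stands still between calls to the robot, and variables do not carry over. Pictures are saved under pics/ and viewed, and the job is handed in when it is done.

Besides the shell and the picture viewer there is one more tool, called after "Request:" in YAML: its name, and indented under it one key for each argument. drive_tool: Moves the arm, as the interface text tells. Its arguments: {"type":"object","properties":{"steps":{"type":"array","items":{"type":"array","items":{"type":"number"}}},"squeeze":{"type":"number"}},"required":["steps"]}

```bash
mkdir -p pics; ls; python3 - <<'E'
from rig import manip
import cv2
s=manip.get_state(); print({k:(v if not hasattr(v,'round') else v) for k,v in s.items()})
print(manip.pinch_z)
for n in ("scene","top","wrist"):
    im=manip.get_image(n); cv2.imwrite(f"pics/{n}0.png",im)
    print(n,manip.get_calibration(n))
E
```

```text
pics
{'clock': 0.0, 'qpos': array([-1.32599712e+00,  2.76606738e-01,  1.50616168e+00, -1.43235145e-06,
        1.36072973e+00, -1.21017379e-01]), 'qd': array([ 0.00161563, -0.0009639 ,  0.00019769,  0.0005691 ,  0.00066303,
        0.00092054]), 'effort': array([-3.06689772e-04, -4.16777158e+01, -2.45808131e+01, -1.02371271e-04,
        1.09027867e-02,  5.82860949e-06]), 'position': array([ 0.20553454, -0.53641865,  0.23042167]), 'ee_rot': array([-6.30207740e-04,  8.23926884e-01, -5.66695317e-01, -7.14533709e-04]), 'contact_force': array([ 0.00950594, -0.28644953,  0.36810587]), 'moment': array([-0.02283261, -0.03041804, -0.01990317]), 'width': 0.08533413578041302}
-0.0187
scene {'camera_matrix': array([[358.36569948,   0.        , 252.18874048],
       [  0.        , 358.36569948, 187.8052858 ],
       [  0.        ,   0.        ,   1.        ]]), 'distortion': array([0.03575307, 0.        , 0.        , 0.        , 0.        ]), 'rvec': array([ 2.4682182 ,  0.7156116 , -0.21770413]), 'tvec': array([-0.50835668, -0.21647534,  1.16003426])}
top {'camera_matrix': array([[348.27073486,   0.        , 251.22553269],
       [  0.        , 348.27073486, 186.80973909],
       [  0.        ,   0.        ,   1.        ]]), 'distortion': array([-0.0461864,  0.       ,  0.       ,  0.       ,  0.       ]), 'rvec': array([ 2.21244332, -2.16133176,  0.068599  ]), 'tvec': array([-0.00598052,  0.60379816,  0.99929508])}
wrist {'camera_matrix': array([[343.31157943,   0.        , 249.65265527],
       [  0.        , 343.31157943, 193.19860858],
       [  0.        ,   0.        ,   1.        ]]), 'distortion': array([-0.02902987,  0.        ,  0.        ,  0.        ,  0.        ]), 'rvec': array([-2.35898676,  1.62233923,  0.26745857]), 'tvec': array([-0.57342116, -0.04182591,  0.38027444])}
```

View pics/top0.png

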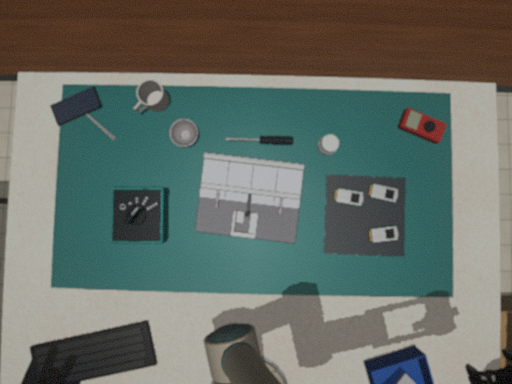

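View pics/scene0.png

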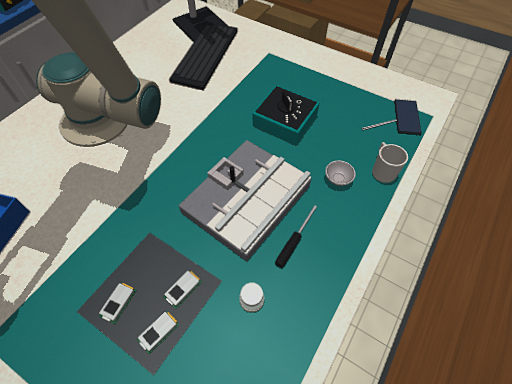

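View pics/wrist0.png

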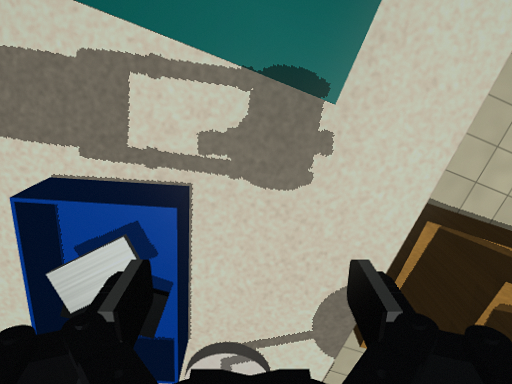

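```bash
cat > h.py <<'E'
from rig import manip
import numpy as np, cv2
from scipy.spatial.transform import Rotation as R
def cal(n):
    c=manip.get_calibration(n); Rm=cv2.Rodrigues(np.array(c['rvec']))[0]
    return np.array(c['camera_matrix']),np.array(c['distortion']),Rm,np.array(c['tvec']).ravel(),np.array(c['rvec'])
def pix2plane(n,pts,z,c=None):
    K,D,Rm,t,_=c or cal(n)
    u=cv2.undistortPoints(np.array(pts,float).reshape(-1,1,2),K,D).reshape(-1,2)
    d=np.c_[u,np.ones(len(u))]@Rm; o=-Rm.T@t
    return o+d*((z-o[2])/d[:,2])[:,None]
def proj(n,P,c=None):
    K,D,Rm,t,rv=c or cal(n)
    return cv2.projectPoints(np.array(P,float).reshape(-1,1,3),rv,t,K,D)[0].reshape(-1,2)
def tool():
    s=manip.get_state(); q=s['ee_rot']; return s,np.array(s['position']),R.from_quat([q[1],q[2],q[3],q[0]]).as_matrix()
def togo(target,yaw=None):
    """target world TCP pos, yaw: world angle of tool x axis. prints shift in tool axes mm, turn"""
    s,p,M=tool()
    sh=M.T@(np.array(target)-p)*1000
    cy=np.arctan2(M[1,0],M[0,0])
    out=[round(v,1) for v in sh]
    if yaw is not None:
        # tool z down: positive turn about tool z reduces world yaw
        d=-(yaw-cy); d=(d+np.pi/2)%np.pi-np.pi/2
        out.append(round(d,4))
    print('togo mm/rad',out,'curyaw',round(cy,4),'q6',round(s['qpos'][5],3),'tilt',np.round(M[:,2],4))
    return out
def view(n,name,crop=None,scale=1):
    im=manip.get_image(n)
    if crop: x0,y0,x1,y1=crop; im=im[y0:y1,x0:x1]
    if scale!=1: im=cv2.resize(im,None,fx=scale,fy=scale,interpolation=cv2.INTER_CUBIC)
    cv2.imwrite(f'pics/{name}.png',im)
E
python3 - <<'E'
from h import *
for n in ("top","scene"):
    manip.get_image(n)
    for nm in ("board0_mid","heater","controller","dial","handle","dish","flux_jar","driver","jaw","bed"):
        for r in manip.masks_of(n,nm):
            m=r['pixels'].astype(np.uint8)
            cs,_=cv2.findContours(m,cv2.RETR_EXTERNAL,cv2.CHAIN_APPROX_NONE)
            if not cs: continue
            cc=max(cs,key=cv2.contourArea); rc=cv2.minAreaRect(cc)
            print(n,nm,round(r['conf'],2),np.round(r['location'],1),int(m.sum()),[np.round(v,1) for v in rc])
            if n=="top": print('   plane z0',np.round(pix2plane(n,[rc[0]],0)[0],3))
im=cv2.imread('pics/top0.png'); cv2.imwrite('pics/top0a.png',cv2.resize(im[140:255,100:420],None,fx=2.5,fy=2.5,interpolation=cv2.INTER_CUBIC))
E
```

```text
top board0_mid 0.68 [382.5 234.3] 372 [array([382.1, 234. ]), array([14.3, 26.8]), np.float64(84.3)]
   plane z0 [ 0.473 -0.385  0.   ]
top heater 0.67 [248.5 195.2] 8145 [array([249.5, 197.3]), array([102.6,  81.9]), np.float64(6.8)]
   plane z0 [0.574 0.013 0.   ]
top controller 0.82 [138.2 214.8] 3237 [array([139.5, 214.5]), array([57., 57.]), np.float64(90.0)]
   plane z0 [0.515 0.34  0.   ]
top controller 0.29 [380.9 191.9] 412 [array([382. , 192.3]), array([29.2, 15.5]), np.float64(11.3)]
   plane z0 [ 0.598 -0.384  0.   ]
top dial 0.7 [135.7 213.4] 320 [array([135., 214.]), array([18., 20.]), np.float64(90.0)]
   plane z0 [0.516 0.353 0.   ]
top dish 0.76 [183.4 131.3] 614 [array([184., 132.]), array([26., 28.]), np.float64(90.0)]
   plane z0 [0.766 0.215 0.   ]
top flux_jar 0.75 [330.1 144.8] 318 [array([327.5, 144. ]), array([17.7, 20.5]), np.float64(45.0)]
   plane z0 [ 0.74  -0.219  0.   ]
top driver 0.7 [273.5 138.4] 326 [array([266.1, 138.9]), array([54.1,  8.7]), np.float64(2.4)]
   plane z0 [ 0.751 -0.033  0.   ]
top driver 0.64 [382.9 233.9] 392 [array([382.2, 233.7])
[... 842 characters left out ...]
]), np.float64(45.0)]
scene dial 0.58 [288.9 103.3] 249 [array([287.4, 102.2]), array([16.4, 20.2]), np.float64(20.0)]
scene handle 0.59 [231.  175.8] 70 [array([232.5, 173. ]), array([14.,  5.]), np.float64(90.0)]
scene dish 0.6 [339.4 169.7] 615 [array([339.8, 172.3]), array([28.3, 26.2]), np.float64(45.0)]
scene flux_jar 0.83 [252.7 294.3] 583 [array([252., 297.]), array([28., 24.]), np.float64(90.0)]
scene driver 0.69 [288.8 244.2] 455 [array([296.9, 235.9]), array([10.8, 69.9]), np.float64(33.7)]
scene jaw 0.91 [242.9 187.4] 1007 [array([239.1, 183.9]), array([36.2, 97.7]), np.float64(42.6)]
scene bed 0.74 [248.4 198. ] 8531 [array([246., 193.]), array([ 88.8, 110.9]), np.float64(39.2)]
```

View pics/top0a.png

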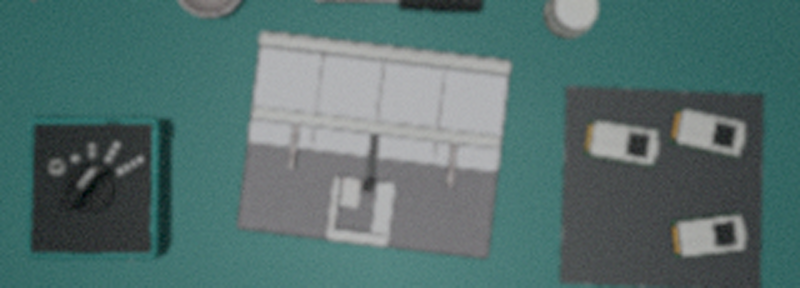

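```bash
python3 - <<'E'
from h import *
s,p,M=tool(); print(np.round(M,3))
K,D,Rm,t,_=cal('wrist'); o=-Rm.T@t
print('cam in tool',np.round(M.T@(o-p),4)); print('cam axes in tool',np.round(M.T@Rm.T,3))
togo([0.33,0.0,0.28],-1.57)
E
```

```text
[[ 0.358 -0.934  0.   ]
 [-0.934 -0.358 -0.   ]
 [ 0.     0.    -1.   ]]
cam in tool [-0.0008 -0.0815 -0.1422]
cam axes in tool [[ 1.    -0.    -0.   ]
 [ 0.     0.948  0.319]
 [ 0.    -0.319  0.948]]
togo mm/rad [np.float64(-457.0), np.float64(-308.2), np.float64(-48.7), np.float64(0.365)] curyaw -1.205 q6 -0.121 tilt [ 0.e+00 -1.e-04 -1.e+00]
```

Request:
drive_tool:
  steps:
    - [-457,-308,-60,0.365,0]
    - [-457,-308,-60,0.365,0]
    - [-457,-308,-60,0.365,0]
    - [-457,-308,-60,0.365,0]
    - [-457,-308,-60,0.365,0]

```text
clock: 1.75
position: [0.2618, -0.293, 0.2586]
ee_rot: [0.0, -0.707, 0.707, -0.0]
contact_force: [0.7, 0.4, 0.8]
width: 0.0423
```

```bash
python3 - <<'E'
from h import *
togo([0.55,0.18,0.3],-1.57)
E
```

```text
togo mm/rad [np.float64(-473.0), np.float64(-288.2), np.float64(-41.3), np.float64(-0.001)] curyaw -1.571 q6 0.551 tilt [ 7.e-04 -2.e-04 -1.e+00]
```

Request:
drive_tool:
  steps:
    - [-473,-288,-41,0,1]
    - [-473,-288,-41,0,1]
    - [-473,-288,-41,0,1]
    - [-473,-288,-41,0,1]
    - [-473,-288,-41,0,1]

```text
clock: 2.25
position: [0.3917, -0.0798, 0.2775]
ee_rot: [0.0, -0.707, 0.707, -0.001]
contact_force: [0.3, 0.1, 0.9]
width: 0.0856
```

Request:
drive_tool:
  steps:
    - [-260,-158,-20,0,1]
    - [-260,-158,-20,0,1]
    - [-260,-158,-20,0,1]
    - [-260,-158,-20,0,1]
    - [-260,-158,-20,0,1]

```text
clock: 2.75
position: [0.521, 0.1337, 0.2941]
ee_rot: [-0.001, 0.707, -0.707, 0.001]
contact_force: [0.5, -1.3, 0.0]
width: 0.085
```

```bash
python3 - <<'E'
from h import *
togo([0.55,0.18,0.3],-1.57)
view('wrist','w1',scale=1.5)
for nm in ("dial","handle","controller","jaw","heater"):
    for r in manip.masks_of('wrist',nm):
        print(nm,r['conf'],r['location'],r['pixels'].sum())
E
```

```text
togo mm/rad [np.float64(-46.3), np.float64(-29.0), np.float64(-5.9), np.float64(-0.0004)] curyaw -1.5704 q6 1.694 tilt [ 0.0029 -0.0014 -1.    ]
dial 0.81 [70.7, 166.8] 2377
handle 0.83 [359.4, 159.0] 338
controller 0.56 [85.5, 154.5] 19443
jaw 0.65 [357.6, 98.9] 4764
heater 0.82 [357.0, 97.1] 51479
```

View pics/w1.png

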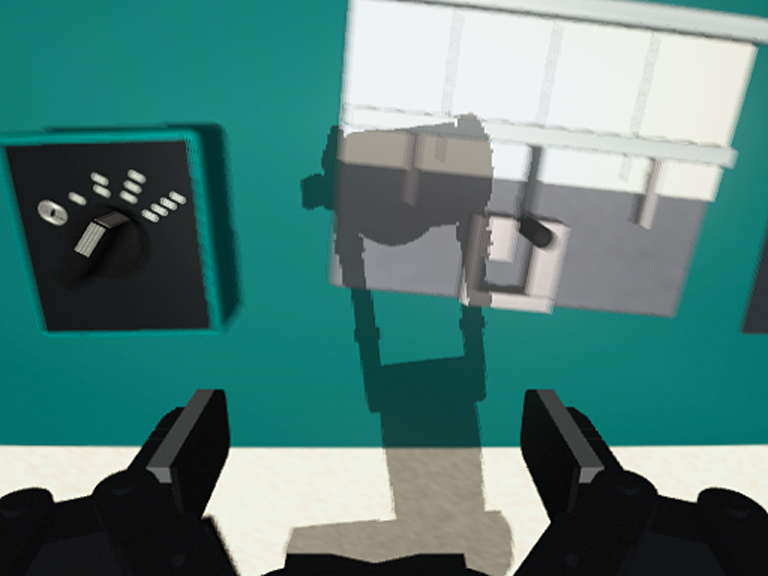

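```bash
python3 - <<'E'
import cv2
im=cv2.imread('pics/w1.png'); cv2.imwrite('pics/w1z.png',cv2.resize(im[110:350,0:260],None,fx=3,fy=2.5,interpolation=cv2.INTER_CUBIC))
im=cv2.imread('pics/top0.png'); cv2.imwrite('pics/t0z.png',cv2.resize(im[180:250,100:175],None,fx=8,fy=8,interpolation=cv2.INTER_CUBIC))
E
```

```text
(no output)
```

View pics/w1z.png

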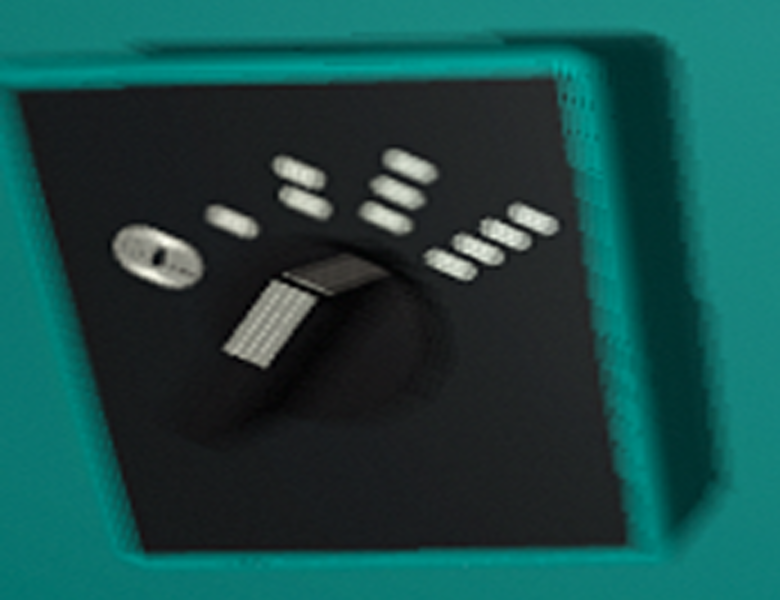

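View pics/t0z.png

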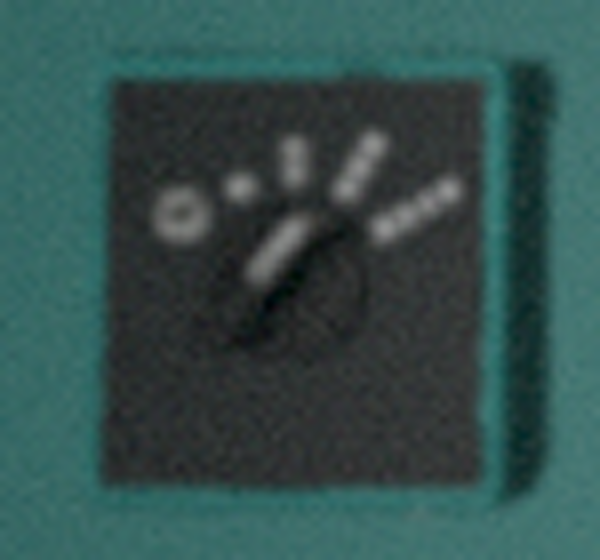

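```bash
python3 - <<'E'
from h import *
z=np.array([[110,80],[485,80],[480,490],[103,487]])/8.+[100,180]-0.5+0.5/8
P=pix2plane('top',z,0.06); print('top corners',np.round(P,4),P.mean(0))
w=np.array([[15,88],[558,75],[630,545],[143,552]])/[3,2.5]; w=(w+[0,110])/1.5
P=pix2plane('wrist',w,0.06); print('wr corners',np.round(P,4),P.mean(0))
# marks: dots
m={'ring':[158,257],'1':[232,220],'2a':[305,203],'2b':[299,171],'3a':[386,217],'3c':[410,165],'4a':[451,264],'4d':[533,219]}
for k,v in m.items():
    q=(np.array(v)/[3,2.5]+[0,110])/1.5; m[k]=pix2plane('wrist',[q],0.06)[0]; print(k,np.round(m[k],4))
for a,b in (('2a','2b'),('3a','3c'),('4a','4d')):
    d=m[b]-m[a]; print(a,np.degrees(np.arctan2(d[1],d[0])))
# bar top at 0.105: 
q=np.array([[222,350],[265,367],[317,296],[281,276]])/[3,2.5]; q=(q+[0,110])/1.5
B=pix2plane('wrist',q,0.105); print('stripe',np.round(B,4)); d=(B[2]+B[3]-B[0]-B[1]); print(np.degrees(np.arctan2(d[1],d[0])))
E
```

```text
top corners [[0.5842 0.3982 0.06  ]
 [0.5874 0.2644 0.06  ]
 [0.4439 0.2606 0.06  ]
 [0.4412 0.394  0.06  ]] [0.51419389 0.3292885  0.06      ]
wr corners [[0.584  0.395  0.06  ]
 [0.5862 0.2639 0.06  ]
 [0.4429 0.2613 0.06  ]
 [0.4404 0.3926 0.06  ]] [0.51339424 0.32819938 0.06      ]
ring [0.5352 0.3695 0.06  ]
1 [0.5459 0.3489 0.06  ]
2a [0.5508 0.33   0.06  ]
2b [0.56   0.3299 0.06  ]
3a [0.5466 0.3106 0.06  ]
3c [0.5615 0.3026 0.06  ]
4a [0.5327 0.2965 0.06  ]
4d [0.5458 0.2746 0.06  ]
2a -0.24639171026706386
3a -28.362220789766422
4a -59.07910547368611
stripe [[0.518  0.3314 0.105 ]
 [0.5133 0.3225 0.105 ]
 [0.5325 0.3076 0.105 ]
 [0.5378 0.3147 0.105 ]]
-39.085465840422806
```

Request:
drive_tool:
  steps:
    - [-195,7,85,0,1]
    - [-195,7,85,0,1]
    - [-195,7,85,0,1]
    - [-195,7,85,0,1]
    - [-195,7,85,0,1]

```text
clock: 3.55
position: [0.511, 0.3276, 0.2059]
ee_rot: [0.002, 0.707, -0.707, -0.0]
contact_force: [0.3, -0.3, 0.4]
width: 0.0853
```

```bash
python3 - <<'E'
from h import *
togo([0.514,0.329,0.205],-1.57)
view('wrist','w2',scale=1.5)
for nm in ("dial",):
    for r in manip.masks_of('wrist',nm):
        print(nm,r['conf'],r['location'],r['pixels'].sum())
E
```

```text
togo mm/rad [np.float64(-1.4), np.float64(-3.0), np.float64(0.9), np.float64(-0.0002)] curyaw -1.5702 q6 2.026 tilt [-0.0028 -0.0016 -1.    ]
dial 0.95 [245.1, 176.2] 3510
```

View pics/w2.png

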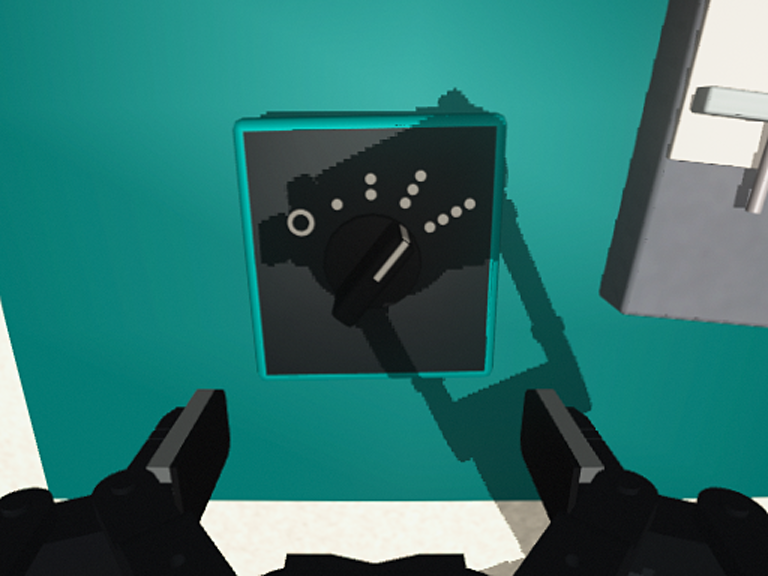

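```bash
python3 - <<'E'
from h import *
f=lambda l,z:pix2plane('wrist',np.array(l)/1.5,z)
a=f([[377,279],[406,241]],0.105); print(a, np.degrees(np.arctan2(*(a[1]-a[0])[[1,0]])))
c=f([[248,129],[497,127],[491,373],[266,374]],0.06); print(c,c.mean(0))
m=f([[301,222],[337,204],[371,195],[371,179],[405,203],[421,176],[430,227],[470,203]],0.06); print(np.round(m,4))
cen=c.mean(0); print(np.degrees(np.arctan2(m[:,1]-cen[1],m[:,0]-cen[0])))
print(proj('wrist',[[.5135,.3285,.105],[.5135,.3285,.069]])*1.5)
E
```

```text
[[0.51655902 0.32445309 0.105     ]
 [0.53588761 0.31040573 0.105     ]] -36.008379950381794
[[0.58711804 0.39366724 0.06      ]
 [0.58816099 0.25960853 0.06      ]
 [0.44037121 0.25222684 0.06      ]
 [0.43988575 0.39374196 0.06      ]] [0.51388399 0.32481114 0.06      ]
[[0.5364 0.3673 0.06  ]
 [0.5466 0.3466 0.06  ]
 [0.5516 0.3275 0.06  ]
 [0.5604 0.3275 0.06  ]
 [0.5471 0.3084 0.06  ]
 [0.5621 0.2999 0.06  ]
 [0.5335 0.2939 0.06  ]
 [0.5472 0.2719 0.06  ]]
[ 62.10267431  33.70494537   4.10202013   3.30642401 -26.2263918
 -27.37594501 -57.64180715 -57.84806926]
[[368.88212192 284.85309219]
 [369.33821722 265.06188023]]
```

```bash
python3 - <<'E'
import cv2,numpy as np
im=cv2.imread('pics/w2.png')[190:350,290:460]; im=np.clip(im.astype(float)*2.2,0,255).astype(np.uint8)
cv2.imwrite('pics/w2z.png',cv2.resize(im,None,fx=3.7,fy=3.7,interpolation=cv2.INTER_CUBIC))
E
```

```text
(no output)
```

View pics/w2z.png

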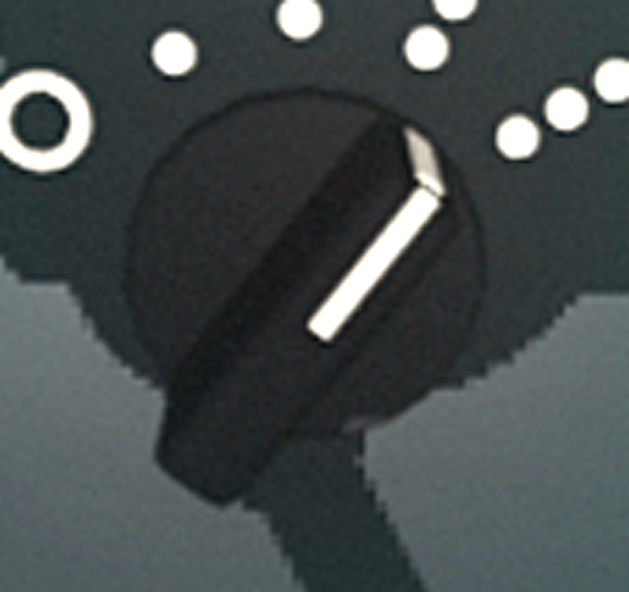

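```bash
python3 - <<'E'
from h import *
f=lambda l,z:pix2plane('wrist',(np.array(l)/3.7+[290,190])/1.5,z)
dc=f([[305,262]],0.069)[0]; print('disc',dc)
tip=f([[412,130]],0.069)[0]; print('tip base',tip,np.degrees(np.arctan2(tip[1]-dc[1],tip[0]-dc[0])))
a=f([[320,335],[437,197],[192,483]],0.105); print(a)
for i,j in ((0,1),(2,1)): print(np.degrees(np.arctan2(*(a[j]-a[i])[[1,0]])))
print('mid',(a[1]+a[2])/2, np.linalg.norm(a[1]-a[2]))
togo([0.514,0.3275,0.13],np.radians(54))
E
```

```text
disc [0.515989   0.32674778 0.069     ]
tip base [0.5363687 0.3107751 0.069    ] -38.08771756965314
[[0.51575546 0.3247073  0.105     ]
 [0.53477128 0.3093585  0.105     ]
 [0.49432162 0.34235817 0.105     ]]
-38.90907308677891
-39.20828090208138
mid [0.51454645 0.32585834 0.105     ] 0.052203000847132745
togo mm/rad [np.float64(-2.3), np.float64(-2.1), np.float64(77.2), np.float64(0.6286)] curyaw -1.5705 q6 2.024 tilt [-0.001  -0.0032 -1.    ]
```

Request:
drive_tool:
  steps:
    - [-1,-3,30,-2.466,1]
    - [-1,-3,30,-2.466,1]
    - [-1,-3,30,-2.466,1]
    - [-1,-3,30,-2.466,1]
    - [-1,-3,30,-2.466,1]

```text
clock: 4.15
position: [0.516, 0.3234, 0.1788]
ee_rot: [0.001, 0.917, -0.398, 0.001]
contact_force: [0.3, -0.9, -0.2]
width: 0.0852
```

Request:
drive_tool:
  steps:
    - [0,0,0,-1.72,1]
    - [0,0,0,-1.72,1]
    - [0,0,0,-1.72,1]
    - [0,0,0,-1.72,1]
    - [0,0,0,-1.72,1]

```text
clock: 4.65
position: [0.5169, 0.3205, 0.1805]
ee_rot: [0.001, 0.999, -0.034, 0.002]
contact_force: [-0.6, 0.0, 0.3]
width: 0.0854
```

Request:
drive_tool:
  steps:
    - [0,0,0,-0.98,1]
    - [0,0,0,-0.98,1]
    - [0,0,0,-0.98,1]
    - [0,0,0,-0.98,1]
    - [0,0,0,-0.98,1]

```text
clock: 5.15
position: [0.5179, 0.3175, 0.1822]
ee_rot: [0.002, 0.942, 0.334, 0.002]
contact_force: [-0.3, 0.2, 0.3]
width: 0.0854
```

```bash
python3 - <<'E'
from h import *
togo([0.5145,0.3263,0.073],np.radians(51.3))
E
```

```text
togo mm/rad [np.float64(2.7), np.float64(-9.6), np.float64(109.1), np.float64(-0.2136)] curyaw 0.6817 q6 -0.242 tilt [ 0.0047 -0.0032 -1.    ]
```

Request:
drive_tool:
  steps:
    - [3,-10,60,-0.214,0.3]
    - [3,-10,60,-0.214,0.1]
    - [3,-10,60,-0.214,0.1]
    - [3,-10,60,-0.214,0.1]
    - [3,-10,60,-0.214,0.1]

```text
clock: 5.65
position: [0.5158, 0.3264, 0.1242]
ee_rot: [0.003, 0.902, 0.432, 0.003]
contact_force: [-0.1, 0.1, -0.4]
width: 0.047
```

```bash
python3 - <<'E'
from h import *
togo([0.5145,0.3263,0.073],np.radians(51.3))
view('wrist','w3',scale=1.5)
E
```

```text
togo mm/rad [np.float64(-1.1), np.float64(-1.4), np.float64(51.2), np.float64(-0.0021)] curyaw 0.8933 q6 -0.437 tilt [ 0.0082 -0.0019 -1.    ]
```

View pics/w3.png

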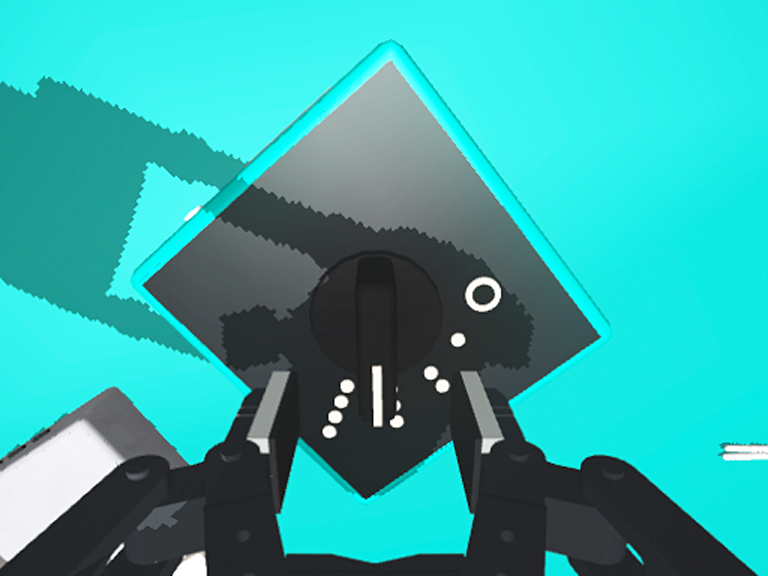

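Request:
drive_tool:
  steps:
    - [-1,-1,40,0,0.1]
    - [-1,-1,51,0,0.1]
    - [-1,-1,51,0,-0.5]
    - [-1,-1,51,0,-1]
    - [-1,-1,51,0,-1]
  squeeze: 40

```text
clock: 6.2
position: [0.5157, 0.3271, 0.0743]
ee_rot: [0.002, 0.902, 0.432, 0.005]
contact_force: [-0.7, 0.7, -1.2]
width: 0.0135
```

```bash
python3 - <<'E'
from h import *
togo([0.5145,0.3263,0.073],np.radians(51.3))
E
```

```text
togo mm/rad [np.float64(-1.4), np.float64(-0.4), np.float64(1.3), np.float64(-0.0014)] curyaw 0.894 q6 -0.437 tilt [ 1.040e-02 -5.000e-04 -9.999e-01]
```

Request:
drive_tool:
  steps:
    - [0,0,0,-0.15,-1]
    - [0,0,0,-0.3,-1]
    - [0,0,0,-0.45,-1]
    - [0,0,0,-0.6,-1]
    - [0,0,0,-0.75,-1]

```text
clock: 6.7
position: [0.5162, 0.3286, 0.0743]
ee_rot: [0.003, 0.679, 0.734, 0.005]
contact_force: [2.2, 4.3, -7.1]
width: 0.0135
```

Request:
drive_tool:
  steps:
    - [0,0,0,-0.15,-1]
    - [0,0,0,-0.3,-1]
    - [0,0,0,-0.45,-1]
    - [0,0,0,-0.6,-1]
    - [0,0,0,-0.7,-1]

```text
clock: 7.2
position: [0.5157, 0.3299, 0.0743]
ee_rot: [0.004, 0.384, 0.923, 0.004]
contact_force: [-0.1, 4.5, -5.7]
width: 0.0132
```

```bash
python3 - <<'E'
from h import *
s,p,M=tool();print(p,s['moment'],s['contact_force'])
togo([0.5145,0.3263,0.073],np.radians(151.3))
E
```

```text
[0.51570223 0.32990031 0.07432876] [ 0.77011958  0.20071306 -0.04293819] [-0.10329333  4.48124012 -5.6699399 ]
togo mm/rad [np.float64(-1.7), np.float64(-3.4), np.float64(1.3), np.float64(-0.2876)] curyaw 2.3531 q6 -1.897 tilt [ 0.0105  0.0046 -0.9999]
```

Request:
drive_tool:
  steps:
    - [-1,-2,0,-0.1,-1]
    - [-1,-2,0,-0.15,-1]
    - [-1,-2,0,-0.15,-1]

```text
clock: 7.5
position: [0.5154, 0.3301, 0.0744]
ee_rot: [0.004, 0.314, 0.949, 0.006]
contact_force: [1.2, 6.4, -8.5]
width: 0.0132
```

```bash
python3 - <<'E'
from h import *
s,p,M=tool();print(p,s['moment'],s['contact_force'])
togo([0.5145,0.3263,0.073],np.radians(151.3))
E
```

```text
[0.51542746 0.33006428 0.07435859] [ 0.96402787 -0.11378107  0.02018759] [ 1.15476477  6.36679289 -8.48867281]
togo mm/rad [np.float64(-1.5), np.float64(-3.6), np.float64(1.3), np.float64(-0.1374)] curyaw 2.5033 q6 -2.051 tilt [ 0.0117  0.0088 -0.9999]
```

Request:
drive_tool:
  steps:
    - [0,0,0,0,0]
    - [0,0,0,0,0.1]
    - [0,0,-50,0,0.1]
    - [0,0,-70,0,0.1]
    - [0,0,-70,0,0.1]

```text
clock: 8.0
position: [0.5173, 0.3304, 0.1492]
ee_rot: [0.008, 0.314, 0.949, 0.009]
contact_force: [0.6, 0.3, 0.5]
width: 0.0469
```

```bash
python3 - <<'E'
from h import *
s,p,M=tool();print(p,s['moment'],s['contact_force'])
togo([0.5145,0.3263,0.073],np.radians(151.3))
view('wrist','w4',scale=1.5)
E
```

```text
[0.51729193 0.33044571 0.14921116] [ 0.05787228 -0.01027629 -0.00310926] [0.57324059 0.32443245 0.51767936]
togo mm/rad [np.float64(0.4), np.float64(-6.7), np.float64(76.1), np.float64(-0.1375)] curyaw 2.5032 q6 -2.05 tilt [ 0.0202  0.0124 -0.9997]
```

View pics/w4.png

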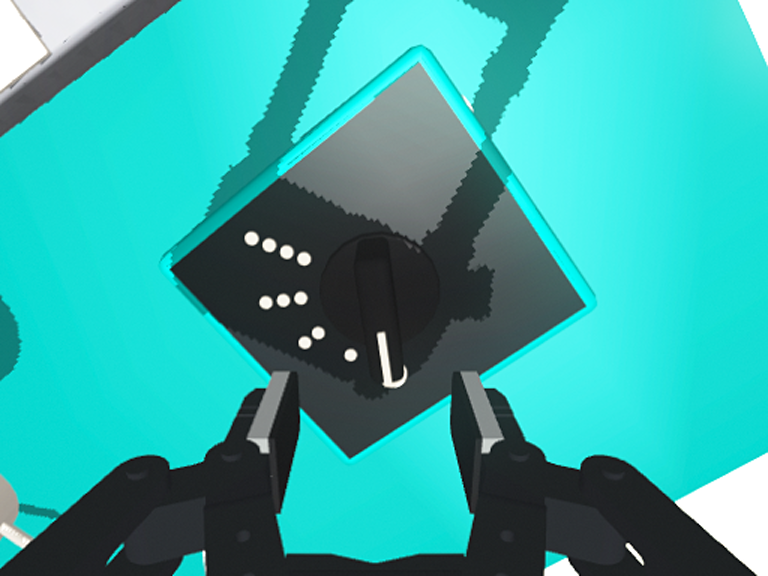

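```bash
python3 - <<'E'
from h import *
f=lambda l,z:pix2plane('wrist',np.array(l)/1.5,z)
a=f([[381,333],[390,383]],0.105); print(a, np.degrees(np.arctan2(*(a[1]-a[0])[[1,0]])))
m=f([[351,355],[318,333],[305,343],[301,297],[265,302],[304,259],[251,238]],0.06);print(np.round(m,4))
print('disc',f([[380,290]],.069))
# heater measurement from top image and scene and w1
im=manip.get_image('top'); cv2.imwrite('pics/top1.png',im); cv2.imwrite('pics/t1z.png',cv2.resize(im[145:250,190:310],None,fx=6,fy=5.5,interpolation=cv2.INTER_CUBIC))
E
```

```text
[[0.51223535 0.33031646 0.105     ]
 [0.52238452 0.35022838 0.105     ]] 62.99191116548024
[[0.543  0.3477 0.06  ]
 [0.5487 0.3288 0.06  ]
 [0.5572 0.3292 0.06  ]
 [0.5435 0.3095 0.06  ]
 [0.5589 0.3013 0.06  ]
 [0.5306 0.2959 0.06  ]
 [0.5437 0.2738 0.06  ]]
disc [[0.50955595 0.32624349 0.069     ]]
```

View pics/t1z.png

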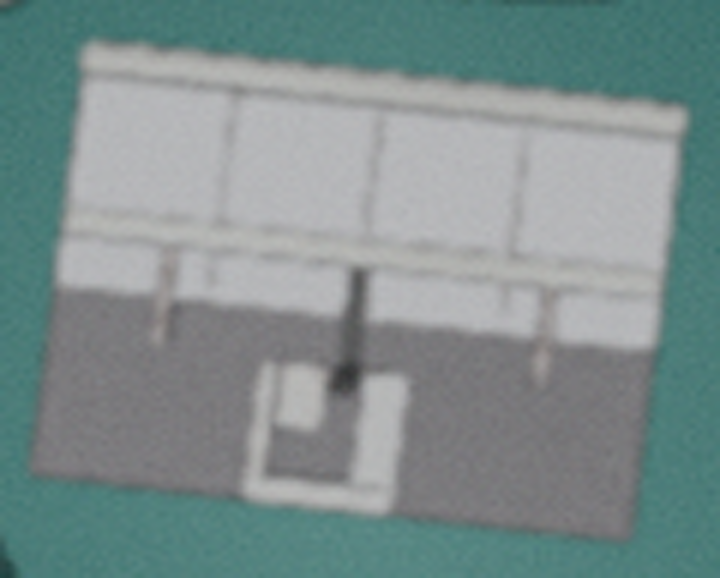

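```bash
cat > hf.py <<'E'
from h import *
from scipy.optimize import least_squares
def fit(obs,x0=(0.52,0.0,-0.1)):
    # obs: list (cam or cal tuple, pix, local xyz)
    def res(p):
        c,s=np.cos(p[2]),np.sin(p[2]); r=[]
        for n,px,l in obs:
            P=[p[0]+c*l[0]-s*l[1],p[1]+s*l[0]+c*l[1],l[2]]
            r+=list(proj(n,[P])[0]-px)
        return r
    o=least_squares(res,x0); return o.x,np.array(o.fun).reshape(-1,2)
E
python3 - <<'E'
from hf import *
g=lambda u,v:np.array([u/6+190,v/5.5+145])-0.4
obs=[('top',g(32,472),(-.158,.145,.045)),('top',g(630,538),(-.158,-.145,.045)),
('top',g(85,43),(.072,.145,.061)),('top',g(690,107),(.072,-.145,.061))]
x,r=fit(obs); print(x,np.round(r,1))
c,s=np.cos(x[2]),np.sin(x[2])
print('handle',x[0]+c*-.09,x[1]+s*-.09)
E
```

```text
[ 0.61443626  0.00841112 -0.09510538] [[-1.1  1.2]
 [ 0.9  1.5]
 [-0.4 -1.6]
 [ 0.6 -1.2]]
handle 0.5248429802992616 0.01695770777842765
```

```bash
python3 - <<'E'
from h import *
togo([0.55,0.01,0.26],1.476)
E
```

```text
togo mm/rad [np.float64(-219.2), np.float64(-233.6), np.float64(-117.3), np.float64(1.0271)] curyaw 2.5031 q6 -2.05 tilt [ 0.013   0.009  -0.9999]
```

Request:
drive_tool:
  steps:
    - [-20,-20,-50,0.1,0.3]
    - [-219,-234,-117,1.03,0.3]
    - [-219,-234,-117,1.03,0.3]
    - [-219,-234,-117,1.03,0.3]
    - [-219,-234,-117,1.03,0.3]

```text
clock: 8.6
position: [0.5375, 0.1097, 0.2337]
ee_rot: [0.001, 0.623, 0.783, 0.006]
contact_force: [0.7, 0.4, -0.8]
width: 0.0557
```

```bash
python3 - <<'E'
from h import *
togo([0.55,0.01,0.26],1.476)
E
```

```text
togo mm/rad [np.float64(-99.8), np.float64(-9.9), np.float64(-27.0), np.float64(0.3215)] curyaw 1.7975 q6 -1.73 tilt [ 0.0099  0.0085 -0.9999]
```

Request:
drive_tool:
  steps:
    - [-100,-10,-27,0.32,0.3]
    - [-100,-10,-27,0.32,0.3]
    - [-100,-10,-27,0.32,0.3]
    - [-100,-10,-27,0.32,0.3]

```text
clock: 9.0
position: [0.5496, 0.0084, 0.2589]
ee_rot: [-0.001, 0.74, 0.672, 0.006]
contact_force: [0.6, 0.2, -0.3]
width: 0.0552
```

```bash
python3 - <<'E'
from h import *
s,p,M=tool(); print(p)
view('wrist','w5',scale=1.5)
togo([0.55,0.01,0.26],1.476)
for nm in ("handle",):
    for r in manip.masks_of('wrist',nm):
        print(nm,r['conf'],r['location'],r['pixels'].sum())
E
```

```text
[0.5495541  0.00838865 0.25885339]
togo mm/rad [np.float64(0.3), np.float64(0.8), np.float64(-1.4), np.float64(0.0012)] curyaw 1.4772 q6 -1.595 tilt [ 0.007   0.0097 -0.9999]
handle 0.73 [487.1, 100.2] 8087
handle 0.69 [257.5, 140.9] 329
```

View pics/w5.png

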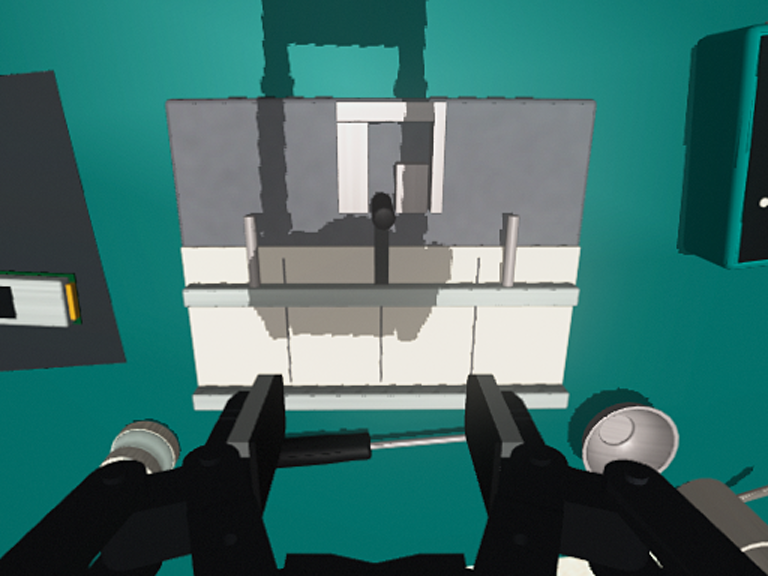

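```bash
python3 - <<'E'
from hf import *
im=cv2.imread('pics/w5.png')[150:260,300:470]; im=np.clip(im.astype(float)*1.8,0,255).astype(np.uint8); cv2.imwrite('pics/w5z.png',cv2.resize(im,None,fx=4,fy=4,interpolation=cv2.INTER_CUBIC))
g=lambda u,v:np.array([u,v])/1.5
obs=[('wrist',g(166,100),(-.158,-.145,.045)),('wrist',g(594,100),(-.158,.145,.045)),
('wrist',g(567,392),(.052,.140,.061)),('wrist',g(194,392),(.052,-.140,.061)),('wrist',g(382,217),(-.09,0,.105))]
x,r=fit(obs); print(x,np.round(r,1))
c,s=np.cos(x[2]),np.sin(x[2])
print('handle',x[0]+c*-.09,x[1]+s*-.09)
print(proj('wrist',[[x[0]+c*-.09,x[1]+s*-.09,z] for z in (.062,.105)])*1.5)
E
```

```text
[ 0.61340431  0.01180149 -0.09218689] [[-5.4 -1.2]
 [ 5.5 -1.1]
 [-0.9  1. ]
 [-0.1  2.4]
 [ 0.7  1.1]]
handle 0.5237864700520947 0.02008656057735931
[[381.33896779 206.02187409]
 [383.04928389 218.63280306]]
```

View pics/w5z.png

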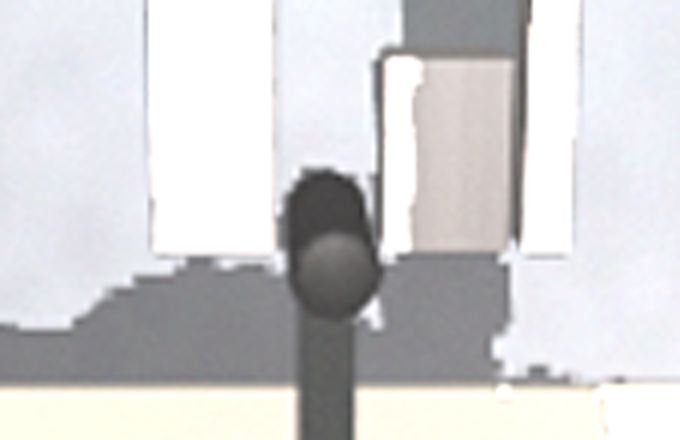

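```bash
python3 - <<'E'
from h import *
print(pix2plane('wrist',[[384.2/1.5,218.7/1.5]],.105))
togo([0.5240,0.020,0.074],1.4786)
E
```

```text
[[0.52388836 0.02074697 0.105     ]]
togo mm/rad [np.float64(5.1), np.float64(-26.9), np.float64(184.5), np.float64(0.0001)] curyaw 1.4787 q6 -1.595 tilt [ 0.0069  0.0098 -0.9999]
```

Request:
drive_tool:
  steps:
    - [5,-27,50,0,0.2]
    - [5,-27,100,0,0.1]
    - [5,-27,120,0,0.1]
    - [5,-27,120,0,0.1]

```text
clock: 9.5
position: [0.5188, 0.0217, 0.134]
ee_rot: [-0.006, 0.738, 0.675, 0.002]
contact_force: [-0.3, -0.4, -0.6]
width: 0.0469
```

```bash
python3 - <<'E'
from h import *
togo([0.5240,0.0203,0.074],1.4786)
view('wrist','w6',scale=1.5)
togo([0.5240,0.0203,0.074],1.4786)
print(proj('wrist',[[.524,.0203,.105],[.524,.0203,.062]])*1.5)
E
```

```text
togo mm/rad [np.float64(-1.6), np.float64(5.6), np.float64(59.9), np.float64(0.0033)] curyaw 1.4819 q6 -1.588 tilt [-0.0043  0.0114 -0.9999]
togo mm/rad [np.float64(-1.3), np.float64(2.6), np.float64(62.6), np.float64(0.003)] curyaw 1.4816 q6 -1.587 tilt [ 0.0014  0.0107 -0.9999]
[[370.55117592 358.49053616]
 [370.20574108 316.14855475]]
```

View pics/w6.png

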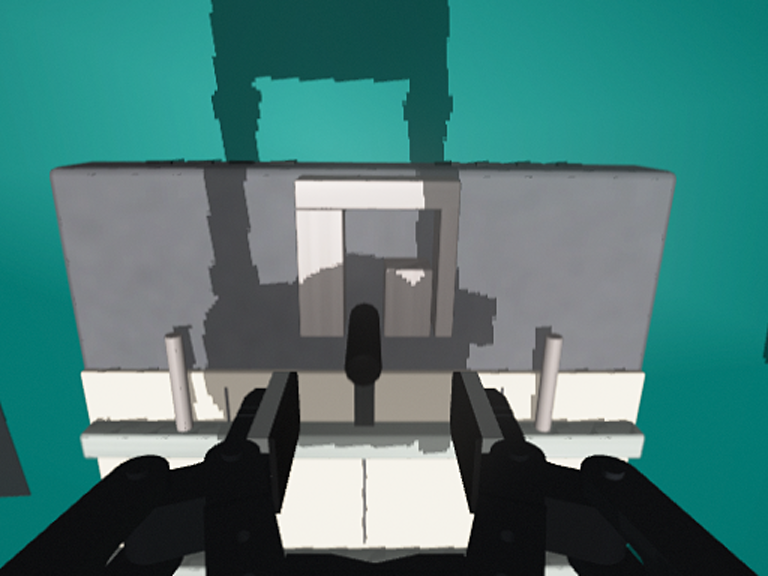

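```bash
python3 - <<'E'
from h import *
P=pix2plane('wrist',[[364/1.5,367/1.5]],.105)[0]; print(P)
togo([P[0],P[1],0.074],1.4786)
s,p,M=tool(); print(proj('wrist',[p,p+M[:,2]*.03])*1.5)
E
```

```text
[0.52728352 0.01752942 0.105     ]
togo mm/rad [np.float64(-3.8), np.float64(6.1), np.float64(62.6), np.float64(0.003)] curyaw 1.4816 q6 -1.587 tilt [ 0.0014  0.0107 -0.9999]
[[372.97857284 395.75827328]
 [373.20125718 354.00230968]]
```

Request:
drive_tool:
  steps:
    - [-3.5,5.5,45,0,0.1]
    - [-3.5,5.5,62,0,0.1]
    - [-3.5,5.5,62,0,-1]
    - [-3.5,5.5,62,0,-1]
    - [-3.5,5.5,62,0,-1]
  squeeze: 60

```text
clock: 10.05
position: [0.5286, 0.018, 0.0767]
ee_rot: [-0.002, 0.738, 0.675, 0.006]
contact_force: [-0.9, 1.2, 0.9]
width: 0.0119
```

```bash
python3 - <<'E'
from h import *
s,p,M=tool(); print(p,s['width'],s['contact_force'],s['moment'],M[:,2])
E
```

```text
[0.52856564 0.0180477  0.07671329] 0.011891128561248278 [-0.8949648   1.19658828  0.87462651] [-0.13652742 -0.05812691  0.03378009] [ 0.0057168   0.010408   -0.99992949]
```

```bash
python3 - <<'E'
from h import *
view('wrist','w7',crop=(130,150,380,330),scale=3)
E
```

```text
(no output)
```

View pics/w7.png

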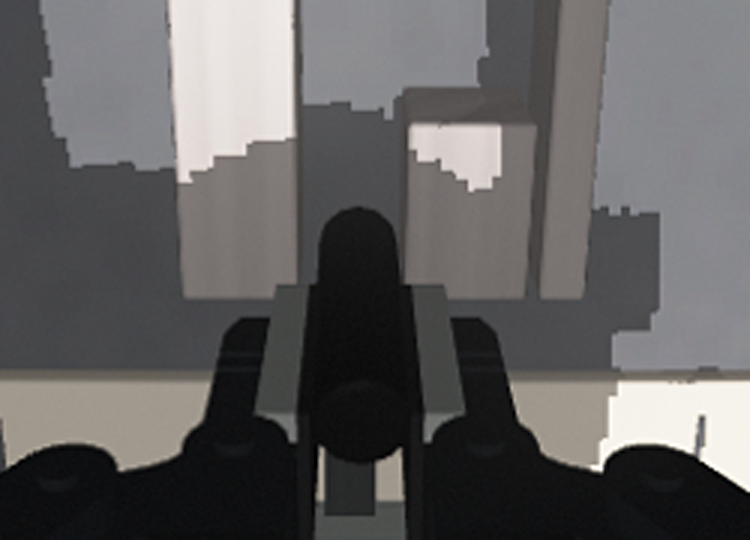

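Request:
drive_tool:
  steps:
    - [0,-12,0,0,-1]
    - [0,-24,0,0,-1]
    - [0,-34,0,0,-1]
    - [0,-40,0,0,-1]
    - [0,-40,0,0,-1]

```text
clock: 10.6
position: [0.4907, 0.0214, 0.0769]
ee_rot: [0.0, 0.738, 0.675, 0.008]
contact_force: [7.5, 0.4, -12.4]
width: 0.012
```

```bash
python3 - <<'E'
from h import *
s,p,M=tool(); print(p,s['width'],s['contact_force'],s['moment'],M[:,2])
print(M.T@(p-np.array([.52857,.01805,.07671])))
view('wrist','w8',crop=(130,150,380,330),scale=3)
E
```

```text
[0.49072007 0.02137852 0.07689764] 0.01201095649429673 [  7.46495136   0.38503734 -12.39183067] [-0.1637413  -1.00728653  0.00650676] [ 0.01213136  0.00991268 -0.99987728]
[-3.96100356e-05 -3.79914872e-02 -6.13790737e-04]
```

View pics/w8.png

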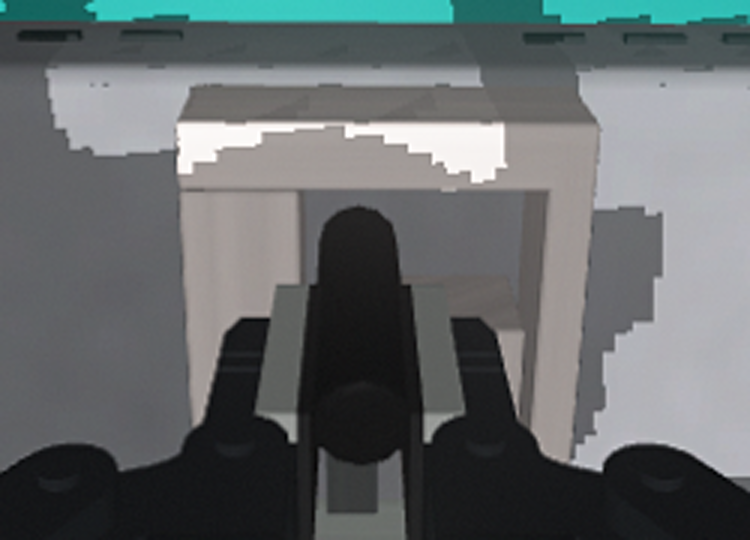

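Request:
drive_tool:
  steps:
    - [5,-0.5,0,0,-1]
    - [11,-0.5,0,0,-1]
    - [17,-0.5,0,0,-1]
    - [18,-0.5,0,0,-1]
    - [18,-0.5,0,0,-1]

```text
clock: 11.15
position: [0.4944, 0.0365, 0.0769]
ee_rot: [0.004, 0.737, 0.676, 0.008]
contact_force: [5.7, -8.1, -14.9]
width: 0.0123
```

```bash
python3 - <<'E'
from h import *
s,p,M=tool(); print(p,s['width'],s['contact_force'],s['moment'],M[:,2])
print(M.T@(p-np.array([.52857,.01805,.07671])))
view('wrist','w9',crop=(130,150,380,330),scale=3)
E
```

```text
[0.49437132 0.03653364 0.07694148] 0.01228246035843314 [  5.74446215  -8.13728834 -14.88432775] [-1.47445619 -0.8257531  -0.01617828] [ 0.01722488  0.00415162 -0.99984302]
[ 0.01547228 -0.03565534 -0.00074378]
```

View pics/w9.png

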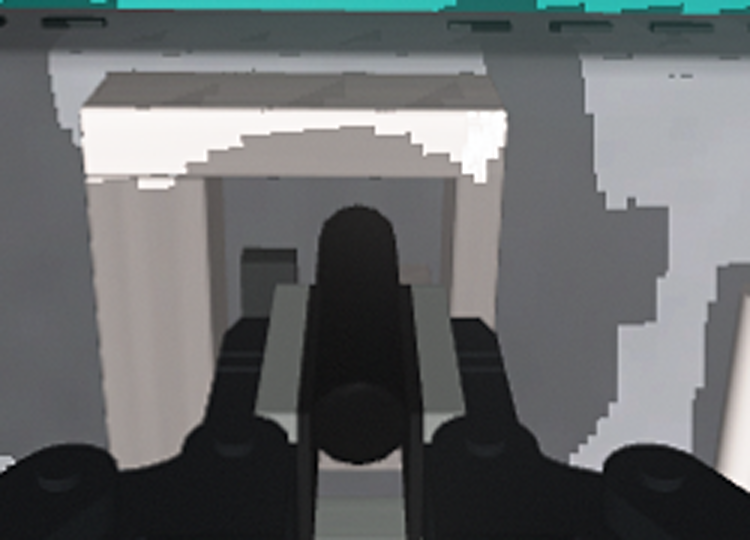

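Request:
drive_tool:
  steps:
    - [0,2,0,0,-1]
    - [0,3,0,0,-1]
    - [0,3,0,0,-0.3]
    - [0,3,0,0,0]
    - [0,3,0,0,0.1]

```text
clock: 11.7
position: [0.498, 0.0364, 0.0779]
ee_rot: [0.005, 0.737, 0.676, 0.009]
contact_force: [-0.7, 0.7, -0.3]
width: 0.0467
```

Request:
drive_tool:
  steps:
    - [0,0,-40,0,0.1]
    - [0,0,-80,0,0.2]
    - [0,0,-110,0,0.4]
    - [0,0,-110,0,0.4]
    - [0,0,-110,0,0.4]

```text
clock: 12.2
position: [0.4962, 0.036, 0.1889]
ee_rot: [0.006, 0.737, 0.676, 0.009]
contact_force: [-0.2, 0.2, -0.0]
width: 0.0597
```

```bash
python3 - <<'E'
from h import *
s,p,M=tool(); print(p,s['width'],s['contact_force'],s['moment'],M[:,2])
view('wrist','w10',scale=1.5)
togo([0.55,0.01,0.26],1.476)
E
```

```text
[0.49619962 0.03601437 0.18888238] 0.059739386646287564 [-0.19885922  0.18899367 -0.00255957] [-0.01887615 -0.02156372 -0.09427102] [ 0.02178068  0.00430522 -0.9997535 ]
togo mm/rad [np.float64(-20.8), np.float64(58.0), np.float64(-71.4), np.float64(0.0086)] curyaw 1.4846 q6 -1.559 tilt [ 0.019   0.0044 -0.9998]
```

View pics/w10.png

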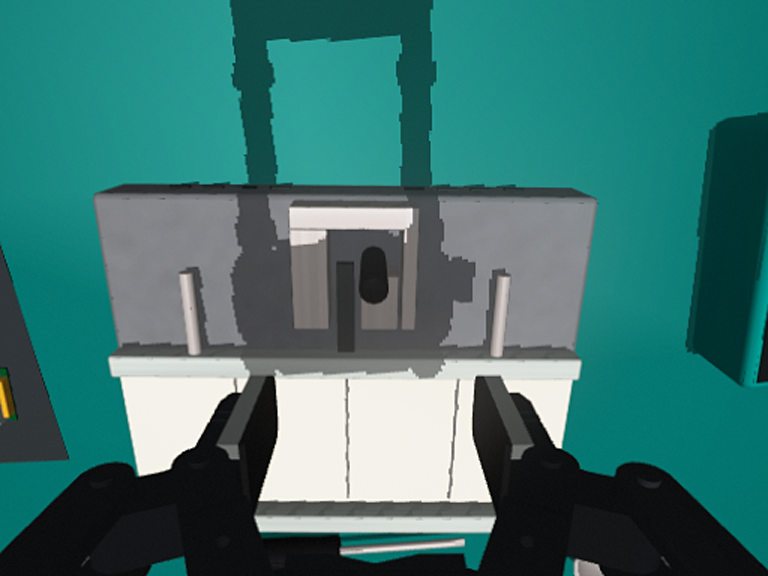

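Request:
drive_tool:
  steps:
    - [-20,45,-90,0,0.6]
    - [-20,45,-90,0,0.6]
    - [-20,45,-90,0,0.6]
    - [-20,45,-90,0,0.6]

```text
clock: 12.65
position: [0.5371, 0.0116, 0.2778]
ee_rot: [0.005, 0.737, 0.676, 0.008]
contact_force: [0.1, -0.2, -1.2]
width: 0.0682
```

```bash
python3 - <<'E'
from h import *
s,p,M=tool(); print(p,M[:,2])
view('wrist','w11',scale=1.5)
c=manip.get_calibration('wrist'); print(c['rvec'],c['tvec'])
E
```

```text
[0.53705931 0.01161396 0.27781852] [ 0.01841509  0.00465593 -0.99981959]
[-2.12122597 -1.94298866 -0.33955346] [-0.06050599 -0.56101949  0.24454914]
```

View pics/w11.png

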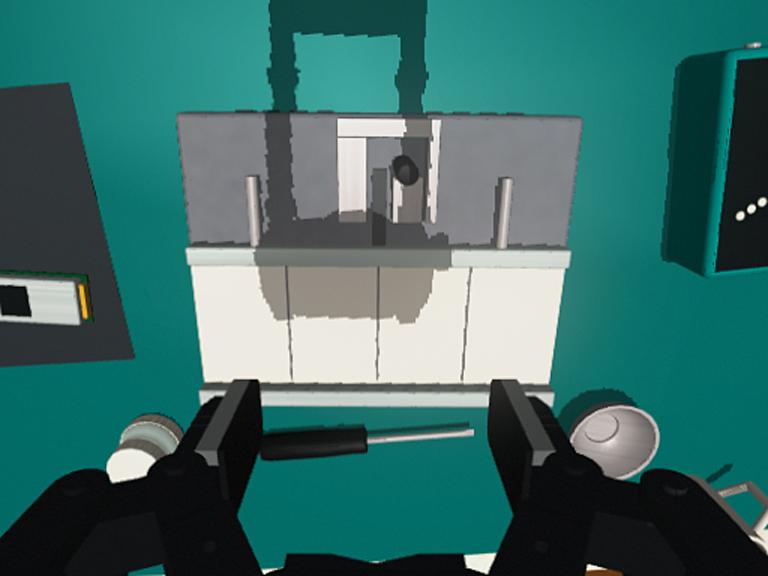

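```bash
python3 - <<'E'
from hf import *
g=lambda u,v:np.array([u,v])/1.5
obs=[('wrist',g(188,267),(-.052,-.140,.061)),('wrist',g(571,266),(-.052,.140,.061)),
('wrist',g(200,391),(.052,-.140,.061)),('wrist',g(554,391),(.052,.140,.061)),
('wrist',g(378,384),(.052,0,.045))]
x,r=fit(obs); print(x,np.round(r,1))
obs+=[('top',np.array([688/6+190,107/5.5+145])-.4,(.072,-.14,.061)),('top',np.array([85/6+190,43/5.5+145])-.4,(.072,.14,.061))]
x,r=fit(obs); print(x,np.round(r,1))
togo([0.5,-0.33,0.30],0)
E
```

```text
[ 0.61074979  0.01060309 -0.08982267] [[-1.5 -0.5]
 [ 0.4  0.5]
 [ 1.   0.8]
 [ 0.2  0.6]
 [ 0.1 -1.2]]
[ 0.61072923  0.01049376 -0.09043572] [[-1.6 -0.6]
 [ 0.3  0.5]
 [ 0.9  0.7]
 [ 0.1  0.7]
 [-0.  -1.2]
 [-1.7 -0.4]
 [ 0.4  0.1]]
togo mm/rad [np.float64(-343.6), np.float64(-5.7), np.float64(-25.7), np.float64(1.4843)] curyaw 1.4843 q6 -1.597 tilt [ 0.0154  0.0051 -0.9999]
```

Request:
drive_tool:
  steps:
    - [-333,25,-5,1.484,1]
    - [-333,25,-5,1.484,1]
    - [-333,25,-5,1.484,1]
    - [-333,25,-5,1.484,1]
    - [-333,25,-5,1.484,1]

```text
clock: 13.2
position: [0.5313, -0.2386, 0.2768]
ee_rot: [-0.001, 0.934, 0.356, 0.007]
contact_force: [0.8, -0.5, -0.4]
width: 0.0855
```

```bash
python3 - <<'E'
from h import *
togo([0.53,-0.32,0.28],0)
E
```

```text
togo mm/rad [np.float64(-55.1), np.float64(59.9), np.float64(-3.8), np.float64(0.729)] curyaw 0.729 q6 -1.28 tilt [ 0.0127  0.0072 -0.9999]
```

Request:
drive_tool:
  steps:
    - [-55,60,-4,0.729,1]
    - [-55,60,-4,0.729,1]
    - [-55,60,-4,0.729,1]
    - [-55,60,-4,0.729,1]
    - [-55,60,-4,0.729,1]

```text
clock: 13.7
position: [0.5286, -0.319, 0.277]
ee_rot: [-0.006, 1.0, -0.003, 0.004]
contact_force: [-0.6, 0.7, -0.1]
width: 0.0856
```

```bash
python3 - <<'E'
from h import *
s,p,M=tool(); print(p,M[:,2])
view('wrist','w12',scale=1.5)
for r in manip.masks_of('wrist','board0_mid'):
    m=r['pixels'].astype(np.uint8)
    cc=max(cv2.findContours(m,cv2.RETR_EXTERNAL,cv2.CHAIN_APPROX_NONE)[0],key=cv2.contourArea)
    q=cv2.minAreaRect(cc); b=cv2.boxPoints(q)
    B=pix2plane('wrist',b,0.012)
    e=[B[1]-B[0],B[2]-B[1]]; l=max(e,key=np.linalg.norm)
    print(r['conf'],m.sum(),np.round(q[0],1),'ctr',np.round(B.mean(0),4),'dims',[round(np.linalg.norm(v),4) for v in e],'ang',np.degrees(np.arctan2(l[1],l[0])))
E
```

```text
[ 0.52864977 -0.31902936  0.27698453] [ 0.00784145  0.01143264 -0.9999039 ]
0.69 2192 [205.5 202.3] ctr [ 0.4747 -0.3834  0.012 ] dims [np.float64(0.0433), np.float64(0.086)] ang -81.49536621387384
```

View pics/w12.png

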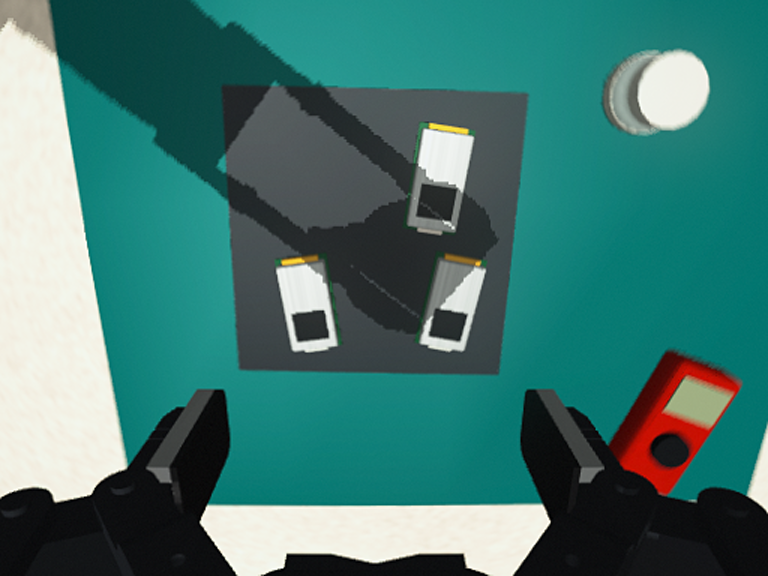

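```bash
python3 - <<'E'
import cv2
im=cv2.imread('pics/w12.png'); cv2.imwrite('pics/w12z.png',cv2.resize(im[110:370,260:510],None,fx=3,fy=2.3,interpolation=cv2.INTER_CUBIC))
E
```

```text
(no output)
```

View pics/w12z.png

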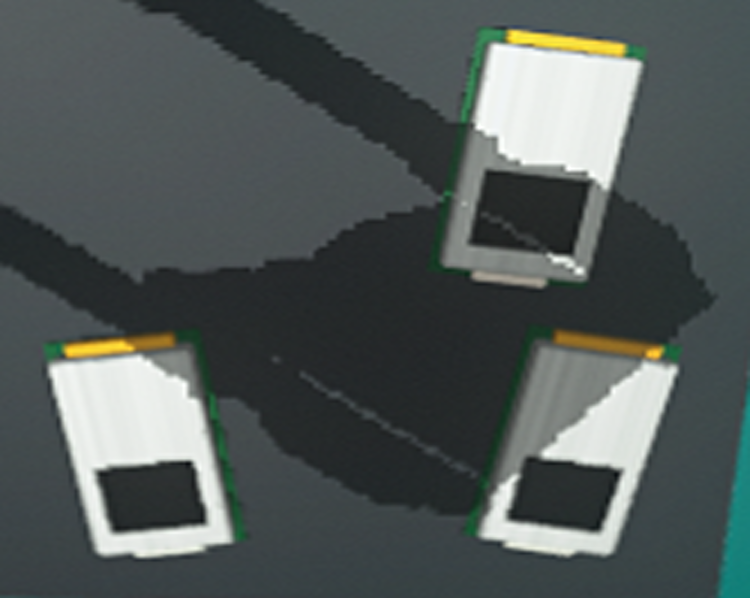

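```bash
python3 - <<'E'
from h import *
for n,c in dict(A=[(490,42),(643,60),(587,278),(440,265)],B=[(48,363),(193,345),(235,542),(97,555)],C=[(535,342),(680,362),(614,555),(480,540)]).items():
    q=(np.array(c)/[3,2.3]+[260,110])/1.5
    B=pix2plane('wrist',q,0.016); m=B.mean(0)
    l=(B[0]+B[1]-B[2]-B[3]); print(n,np.round(m,4),'len',np.linalg.norm(l)/2,'wid',np.linalg.norm(B[1]-B[0]),'ang',np.degrees(np.arctan2(l[1],l[0])))
togo([0.5754,-0.374,0.10],0)
E
```

```text
A [ 0.5809 -0.2807  0.016 ] len 0.07410653212434175 wid 0.03920358660544216 ang 81.49451385770315
B [ 0.4746 -0.3842  0.016 ] len 0.07563266553203536 wid 0.04007308632644308 ang 97.34255764857193
C [ 0.5953 -0.384   0.016 ] len 0.0766393600973469 wid 0.04053457514873906 ang 79.95194522488235
togo mm/rad [np.float64(45.0), np.float64(57.1), np.float64(177.2), np.float64(0.0002)] curyaw 0.0002 q6 -0.665 tilt [ 0.0085  0.0108 -0.9999]
```

```bash
python3 - <<'E'
from h import *
togo([0.581,-0.281,0.10],np.radians(-8.5))
E
```

```text
togo mm/rad [np.float64(50.6), np.float64(-35.9), np.float64(178.3), np.float64(0.1486)] curyaw 0.0002 q6 -0.665 tilt [ 0.0085  0.0108 -0.9999]
```

Request:
drive_tool:
  steps:
    - [50.5,-36,50,0.148,0.6]
    - [50.5,-36,100,0.148,0.6]
    - [50.5,-36,150,0.148,0.6]
    - [50.5,-36,178,0.148,0.6]
    - [50.5,-36,178,0.148,0.6]

```text
clock: 14.3
position: [0.5751, -0.2762, 0.0917]
ee_rot: [-0.01, 0.997, -0.072, -0.004]
contact_force: [-1.4, 0.0, -0.7]
width: 0.0683
```

```bash
python3 - <<'E'
from h import *
s,p,M=tool(); print(p,M[:,2])
view('wrist','w13',scale=1.5)
togo([0.581,-0.281,0.10],np.radians(-8.5))
E
```

```text
[ 0.57514688 -0.27617038  0.09173919] [-0.00735538  0.0208612  -0.99975532]
togo mm/rad [np.float64(3.7), np.float64(2.2), np.float64(-4.2), np.float64(0.0035)] curyaw -0.1448 q6 -0.427 tilt [-0.001   0.0167 -0.9999]
```

View pics/w13.png

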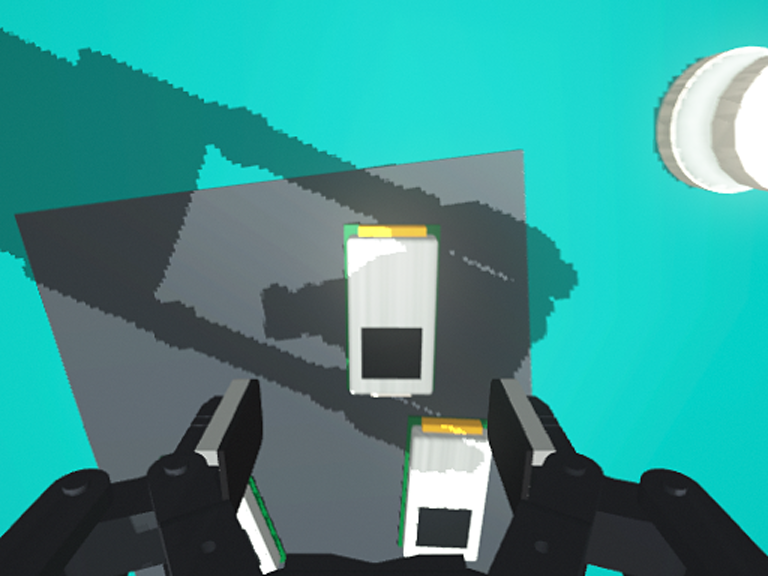

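```bash
cat > bd.py <<'E'
from h import *
def corners(c,z,scale=1.5,cam='wrist'):
    B=pix2plane(cam,np.array(c,float)/scale,z); m=B.mean(0); l=(B[0]+B[1]-B[2]-B[3])
    a=np.degrees(np.arctan2(l[1],l[0]))
    print('ctr',np.round(m,4),'len',round(np.linalg.norm(l)/2,4),'wid',np.round([np.linalg.norm(B[1]-B[0]),np.linalg.norm(B[2]-B[3])],4),'ang',round(a,2)); return m,a
E
python3 - <<'E'
from bd import *
m,a=corners([(347,238),(438,235),(434,393),(350,394)],0.016)
togo([m[0],m[1],0.001],np.radians(a-90))
E
```

```text
ctr [ 0.5839 -0.2843  0.016 ] len 0.0777 wid [0.0401 0.0409] ang 82.14
togo mm/rad [np.float64(7.4), np.float64(6.7), np.float64(94.7), np.float64(-0.0076)] curyaw -0.1448 q6 -0.427 tilt [-0.001   0.0167 -0.9999]
```

Request:
drive_tool:
  steps:
    - [7,6.5,45,-0.007,0.6]
    - [7,6.5,80,-0.007,0.6]
    - [7,6.5,92,-0.007,0.6]
    - [7,6.5,92,-0.007,0.6]

```text
clock: 14.75
position: [0.5835, -0.2842, 0.0041]
ee_rot: [-0.008, 0.998, -0.069, -0.001]
contact_force: [0.6, 0.7, 0.6]
width: 0.0682
```

```bash
python3 - <<'E'
from bd import *
s,p,M=tool(); print(p,s['contact_force'])
view('wrist','w14',scale=1.5)
togo([.5839,-.2843,0.001],np.radians(82.1-90))
E
```

```text
[ 0.58353892 -0.2842405   0.00405439] [0.6118416  0.65057564 0.62484748]
togo mm/rad [np.float64(-0.8), np.float64(-0.4), np.float64(4.5), np.float64(0.0005)] curyaw -0.1373 q6 -0.44 tilt [ 0.0011  0.0154 -0.9999]
```

View pics/w14.png

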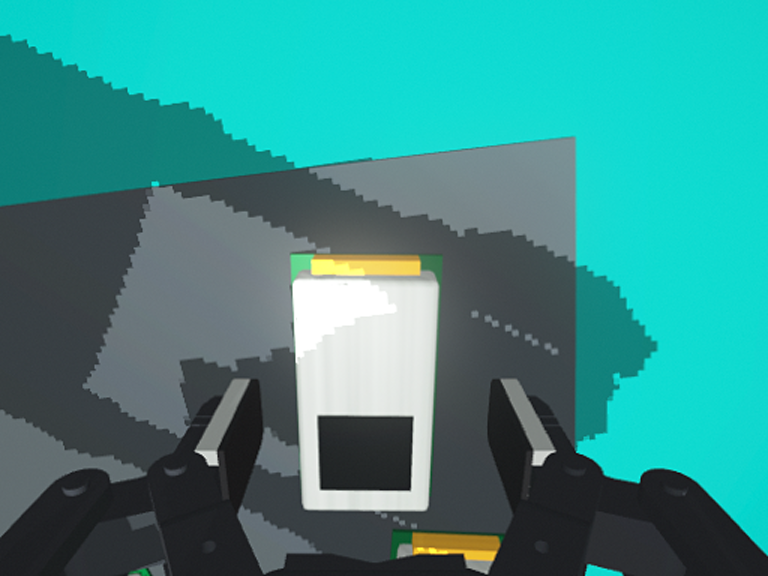

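Request:
drive_tool:
  steps:
    - [-2,0,4.5,0,0.6]
    - [-2,0,4.5,0,0]
    - [-2,0,4.5,0,-0.5]
    - [-2,0,4.5,0,-0.5]
    - [-2,0,4.5,0,-0.5]
  squeeze: 40

```text
clock: 15.3
position: [0.5835, -0.2852, 0.003]
ee_rot: [-0.007, 0.998, -0.069, 0.001]
contact_force: [-1.4, 1.1, 7.5]
width: 0.0429
```

Request:
drive_tool:
  steps:
    - [0,0,-30,0,-0.5]
    - [0,0,-70,0,-0.5]
    - [0,0,-120,0,-0.5]
    - [0,0,-120,0,-0.5]

```text
clock: 15.7
position: [0.5874, -0.2895, 0.1312]
ee_rot: [-0.003, 0.998, -0.068, 0.008]
contact_force: [1.5, -0.6, 0.0]
width: 0.0432
```

```bash
python3 - <<'E'
from bd import *
s,p,M=tool(); print(p,s['contact_force'],s['width'])
view('wrist','w15',scale=1.5)
togo([.611,.0105-.08,0.16],np.radians(90)-.09)
E
```

```text
[ 0.58741788 -0.28952342  0.13117856] [ 1.48257044 -0.58200584  0.0051047 ] 0.043151079043503314
togo mm/rad [np.float64(-4.4), np.float64(-220.6), np.float64(-30.1), np.float64(1.5237)] curyaw -0.1371 q6 -0.44 tilt [ 0.0117  0.0085 -0.9999]
```

View pics/w15.png

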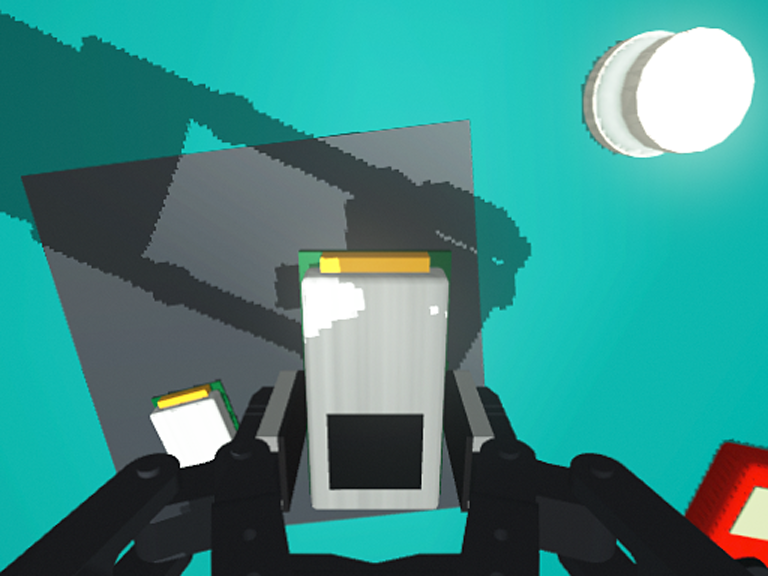

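```bash
cat >> bd.py <<'E'
def intool(c,zt=-0.013,scale=1.5):
    """corners px -> tool frame at tool-z = zt, using fixed camera-in-tool geometry"""
    K,D,Rm,t,_=cal('wrist'); s,p,M=tool()
    Rc=M.T@Rm.T; o=M.T@(-Rm.T@t-p)
    u=cv2.undistortPoints(np.array(c,float).reshape(-1,1,2)/scale,K,D).reshape(-1,2)
    d=np.c_[u,np.ones(len(u))]@Rc.T
    P=o+d*((zt-o[2])/d[:,2])[:,None]; m=P.mean(0); l=(P[0]+P[1]-P[2]-P[3])/2
    print('tool ctr mm',np.round(m*1000,1),'len',np.round(np.linalg.norm(l)*1000,1),'ang from -y',np.round(np.degrees(np.arctan2(l[0],-l[1])),2))
    return m
E
python3 - <<'E'
from bd import *
intool([(302,270),(450,270),(436,507),(313,507)])
E
```

```text
tool ctr mm [ -0.7  -6.2 -13. ] len 76.6 ang from -y 0.3
```

```bash
cat >> bd.py <<'E'
H=(0.611,0.0105,-0.090)
def bedpt(x,y,z=0.0):
    c,s=np.cos(H[2]),np.sin(H[2]); return [H[0]+c*x-s*y,H[1]+s*x+c*y,z]
E
python3 - <<'E'
from bd import *
print(bedpt(.006,.08,.15)); togo(bedpt(.006,.08,.15),np.pi/2+H[2])
E
```

```text
[np.float64(0.6241660003339128), np.float64(0.08963694734577148), 0.15]
togo mm/rad [np.float64(-13.2), np.float64(-379.9), np.float64(-18.6), np.float64(1.5237)] curyaw -0.1371 q6 -0.44 tilt [ 0.0117  0.0085 -0.9999]
```

Request:
drive_tool:
  steps:
    - [-13,-380,-25,-1.618,-0.5]
    - [-13,-380,-25,-1.618,-0.5]
    - [-13,-380,-25,-1.618,-0.5]
    - [-13,-380,-25,-1.618,-0.5]
    - [-13,-380,-25,-1.618,-0.5]

```text
clock: 16.25
position: [0.6089, -0.0372, 0.1435]
ee_rot: [-0.004, 0.953, 0.304, 0.003]
contact_force: [1.2, -1.2, -1.2]
width: 0.0434
```

```bash
python3 - <<'E'
from bd import *
togo(bedpt(.006,.08,.15),np.pi/2+H[2]); print(manip.get_state()['width'])
E
```

```text
togo mm/rad [np.float64(86.0), np.float64(-94.5), np.float64(-5.1), np.float64(-0.8622)] curyaw 0.6186 q6 -0.804 tilt [ 0.0033  0.0102 -0.9999]
0.04338537923068791
```

Request:
drive_tool:
  steps:
    - [86,-94.5,-10,-0.862,-0.5]
    - [86,-94.5,-10,-0.862,-0.5]
    - [86,-94.5,-10,-0.862,-0.5]
    - [86,-94.5,-10,-0.862,-0.5]
    - [86,-94.5,-10,-0.862,-0.5]

```text
clock: 16.75
position: [0.6229, 0.0913, 0.1531]
ee_rot: [-0.004, 0.774, 0.633, 0.003]
contact_force: [0.3, 0.0, -0.4]
width: 0.0431
```

```bash
python3 - <<'E'
from bd import *
togo(bedpt(.006,.08,.15),np.pi/2+H[2]); print(manip.get_state()['width'])
view('wrist','w16',scale=1.5)
togo(bedpt(.006,.08,.05),np.pi/2+H[2]); print(manip.get_state()['width'])
E
```

```text
togo mm/rad [np.float64(-1.4), np.float64(1.5), np.float64(3.1), np.float64(-0.109)] curyaw 1.3718 q6 -1.346 tilt [ 4.000e-04  1.010e-02 -9.999e-01]
0.04305785274316844
togo mm/rad [np.float64(-1.7), np.float64(1.6), np.float64(103.0), np.float64(-0.1063)] curyaw 1.3745 q6 -1.35 tilt [ 2.000e-04  1.010e-02 -9.999e-01]
0.04259333665305227
```

View pics/w16.png

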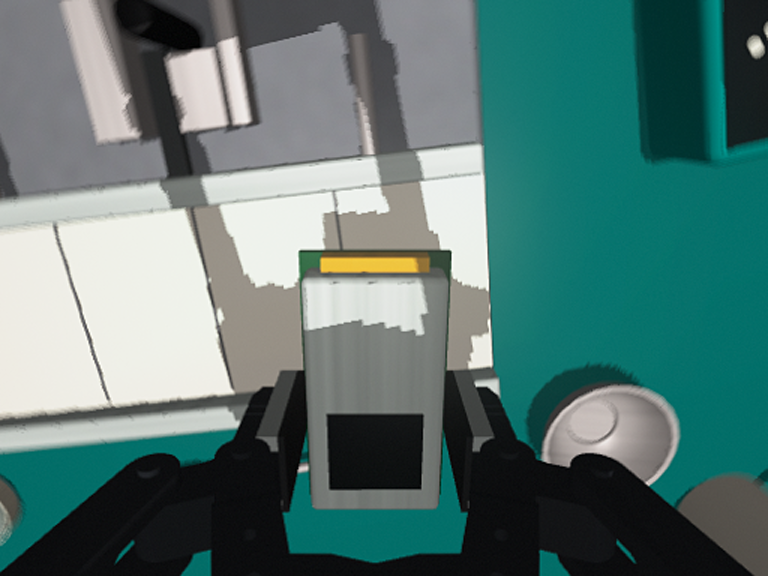

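Request:
drive_tool:
  steps:
    - [-2,1.5,20,-0.107,-0.5]
    - [-2,1.5,55,-0.107,-0.5]
    - [-2,1.5,70,-0.107,-0.5]
    - [-2,1.5,70,-0.107,-0.5]

```text
clock: 17.2
position: [0.6208, 0.0888, 0.079]
ee_rot: [-0.006, 0.739, 0.674, 0.0]
contact_force: [-1.0, 0.1, -0.9]
width: 0.0429
```

```bash
python3 - <<'E'
from bd import *
view('wrist','w17',scale=1.5)
togo(bedpt(.006,.08,.048),np.pi/2+H[2]); print(manip.get_state()['width'])
E
```

```text
togo mm/rad [np.float64(0.6), np.float64(1.9), np.float64(32.9), np.float64(-0.0013)] curyaw 1.4795 q6 -1.46 tilt [-0.0044  0.01   -0.9999]
0.0425699938005645
```

View pics/w17.png

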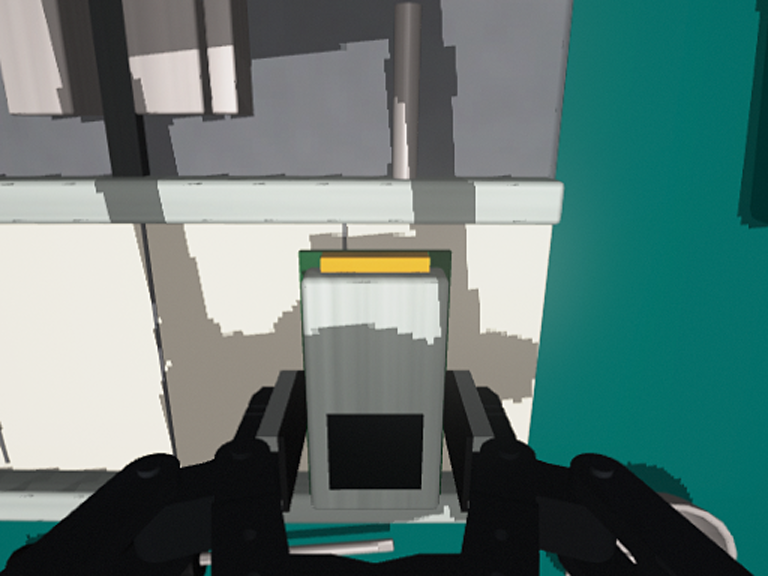

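```bash
python3 - <<'E'
from bd import *
def tobed(P):
    c,s=np.cos(H[2]),np.sin(H[2]); d=np.array(P)[:,:2]-H[:2]; return np.c_[d[:,0]*c+d[:,1]*s,-d[:,0]*s+d[:,1]*c]
print('jaw',tobed(pix2plane('wrist',np.array([[30,222],[556,222]])/1.5,.061)))
print('fence',tobed(pix2plane('wrist',np.array([[30,492],[110,492]])/1.5,.061)), tobed(pix2plane('wrist',np.array([[30,472],[110,472]])/1.5,.045)))
s,p,M=tool(); print(tobed([p]))
m=intool([(302,270),(450,270),(436,507),(313,507)])
E
```

```text
jaw [[-0.04751609 -0.03073582]
 [-0.04675626  0.13804919]]
fence [[ 0.05768918 -0.05369047]
 [ 0.0574401  -0.02223968]] [[ 0.0607949  -0.06436128]
 [ 0.06057547 -0.03036927]]
[[0.00432327 0.07904583]]
tool ctr mm [  0.7  -6.6 -13. ] len 76.6 ang from -y 0.3
```

```bash
sed -i 's/^H=.*/H=(0.616,0.0095,-0.090)/' bd.py; python3 - <<'E'
from bd import *
intool([(300,250),(451,250),(451,250),(300,250)],zt=0.001)
togo(bedpt(.006,.08,.048),np.pi/2+H[2])
E
```

```text
tool ctr mm [  0.8 -46.8   1. ] len 0.0 ang from -y 0.0
togo mm/rad [np.float64(0.1), np.float64(6.9), np.float64(32.9), np.float64(-0.0013)] curyaw 1.4795 q6 -1.46 tilt [-0.0044  0.01   -0.9999]
```

Request:
drive_tool:
  steps:
    - [0,6,15,0,-0.5]
    - [0,6,28,0,-0.5]
    - [0,6,31,0,-0.5]
    - [0,6,31,0,-0.5]

```text
clock: 17.65
position: [0.6278, 0.0886, 0.0493]
ee_rot: [-0.006, 0.739, 0.674, 0.001]
contact_force: [0.2, -0.7, -1.3]
width: 0.0428
```

```bash
python3 - <<'E'
from bd import *
view('wrist','w18',scale=1.5)
togo(bedpt(.006,.08,.048),np.pi/2+H[2]); s=manip.get_state();print(s['position'],s['contact_force'],s['width'])
E
```

```text
togo mm/rad [np.float64(0.1), np.float64(0.9), np.float64(1.8), np.float64(-0.0015)] curyaw 1.4793 q6 -1.461 tilt [-0.0046  0.01   -0.9999]
[0.62824812 0.08861588 0.04978736] [-0.50556531 -0.51081802 -0.80961724] 0.04273801408940956
```

View pics/w18.png

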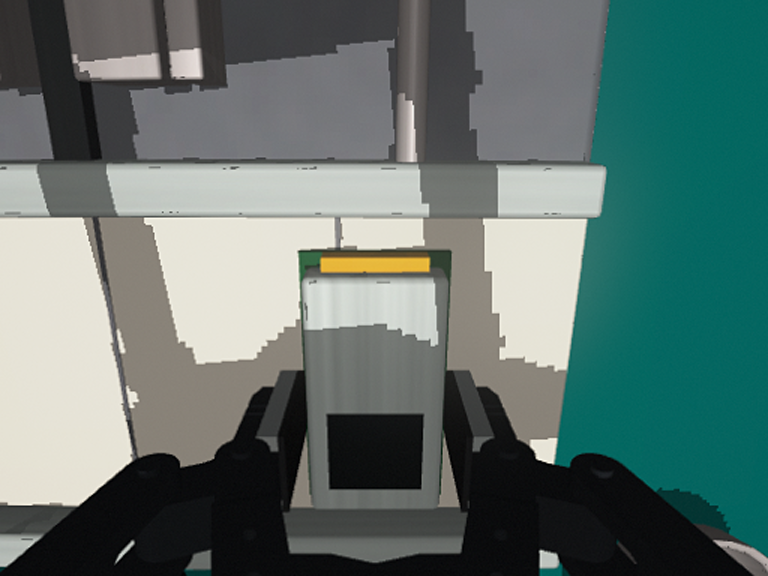

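Request:
drive_tool:
  steps:
    - [0,-1,1.5,0,-0.5]
    - [0,-1,2,0,-0.5]
    - [0,-1,2,0,0.2]
    - [0,-1,2,0,0.3]
    - [0,-1,2,0,0.4]

```text
clock: 18.2
position: [0.6274, 0.0887, 0.048]
ee_rot: [-0.005, 0.739, 0.674, 0.002]
contact_force: [-0.9, 0.4, -0.1]
width: 0.0596
```

Request:
drive_tool:
  steps:
    - [0,0,-30,0,0.4]
    - [0,0,-60,0,0.4]
    - [0,0,-90,0,0.6]
    - [0,0,-90,0,0.6]

```text
clock: 18.6
position: [0.6309, 0.0879, 0.143]
ee_rot: [-0.002, 0.739, 0.674, 0.006]
contact_force: [0.4, 1.1, 0.2]
width: 0.0685
```

```bash
python3 - <<'E'
from bd import *
view('wrist','w19',scale=1.5)
togo([0.53,-0.32,0.2],0); s=manip.get_state();print(s['position'],s['contact_force'],s['width'])
E
```

```text
togo mm/rad [np.float64(-414.6), np.float64(-61.7), np.float64(-63.6), np.float64(1.4793)] curyaw 1.4793 q6 -1.46 tilt [ 0.0015  0.0102 -0.9999]
[0.62944018 0.08786052 0.14069852] [-1.06192221 -0.47148077 -0.54745943] 0.06813875275373601
```

View pics/w19.png

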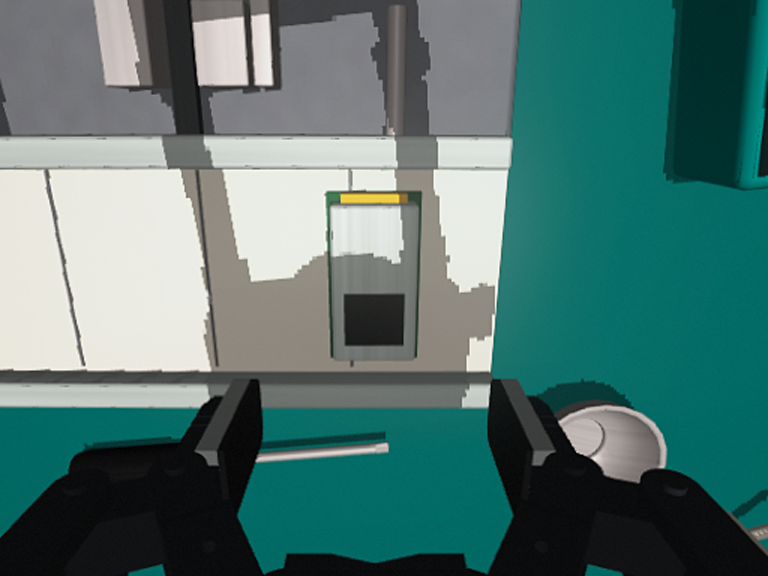

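Request:
drive_tool:
  steps:
    - [-395,-62,-75,1.479,0.6]
    - [-395,-62,-75,1.479,0.6]
    - [-395,-62,-75,1.479,0.6]
    - [-395,-62,-75,1.479,0.6]
    - [-395,-62,-75,1.479,0.6]

```text
clock: 19.15
position: [0.5671, -0.1522, 0.1822]
ee_rot: [-0.006, 0.935, 0.354, 0.001]
contact_force: [0.3, 0.0, -0.7]
width: 0.0683
```

```bash
python3 - <<'E'
from bd import *
togo([0.535,-0.31,0.22],0)
E
```

```text
togo mm/rad [np.float64(-128.3), np.float64(96.6), np.float64(-39.6), np.float64(0.7234)] curyaw 0.7234 q6 -1.113 tilt [-0.0035  0.0121 -0.9999]
```

Request:
drive_tool:
  steps:
    - [-128,96.5,-40,0.723,0.6]
    - [-128,96.5,-40,0.723,0.6]
    - [-128,96.5,-40,0.723,0.6]
    - [-128,96.5,-40,0.723,0.6]
    - [-128,96.5,-40,0.723,0.6]

```text
clock: 19.65
position: [0.5341, -0.3131, 0.2194]
ee_rot: [-0.006, 1.0, -0.005, -0.002]
contact_force: [0.5, 1.1, -0.3]
width: 0.068
```

```bash
python3 - <<'E'
from bd import *
view('wrist','w20',scale=1.5)
togo([0.535,-0.31,0.22],0)
E
```

```text
togo mm/rad [np.float64(0.8), np.float64(-1.4), np.float64(-1.0), np.float64(-0.011)] curyaw -0.011 q6 -0.635 tilt [-0.0052  0.0133 -0.9999]
```

View pics/w20.png

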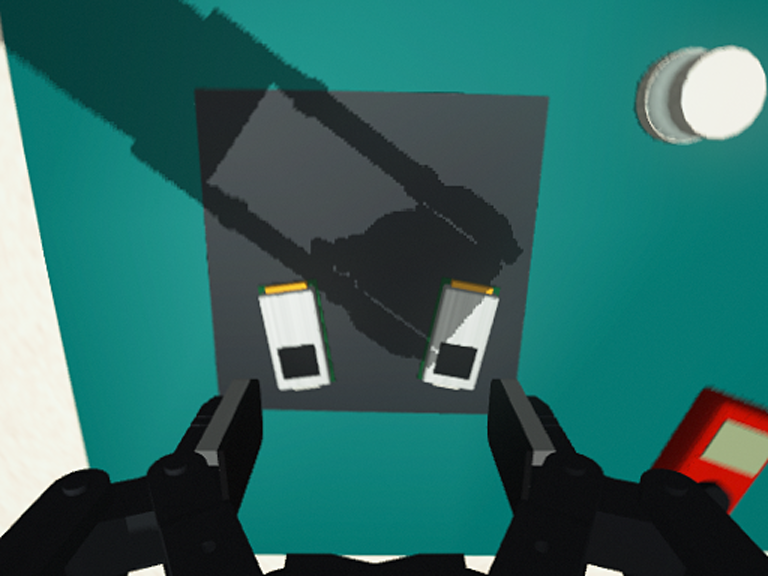

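```bash
python3 - <<'E'
from bd import *
m,a=corners([(443,287),(500,295),(473,391),(424,383)],0.016)
togo([m[0],m[1],0.09],np.radians(a-90))
m,a=corners([(258,295),(311,287),(330,383),(278,391)],0.016)
E
```

```text
ctr [ 0.5937 -0.3815  0.016 ] len 0.0771 wid [0.0411 0.0378] ang 79.75
togo mm/rad [np.float64(60.9), np.float64(71.2), np.float64(127.7), np.float64(0.168)] curyaw -0.011 q6 -0.635 tilt [-0.0052  0.0133 -0.9999]
ctr [ 0.473  -0.3804  0.016 ] len 0.0768 wid [0.0384 0.0402] ang 97.28
```

Request:
drive_tool:
  steps:
    - [61,69,50,0.168,0.6]
    - [61,69,100,0.168,0.6]
    - [61,69,127,0.168,0.6]
    - [61,69,127,0.168,0.6]
    - [61,69,127,0.168,0.6]

```text
clock: 20.2
position: [0.5919, -0.3776, 0.0866]
ee_rot: [-0.009, 0.996, -0.089, -0.007]
contact_force: [-0.6, 0.1, 1.8]
width: 0.0684
```

```bash
python3 - <<'E'
from bd import *
view('wrist','w21',scale=1.5)
togo([0.5937,-.3815,0.0],np.radians(-10.25))
E
```

```text
togo mm/rad [np.float64(2.2), np.float64(4.3), np.float64(89.6), np.float64(0.0011)] curyaw -0.1778 q6 -0.495 tilt [-0.0079  0.0156 -0.9998]
```

View pics/w21.png

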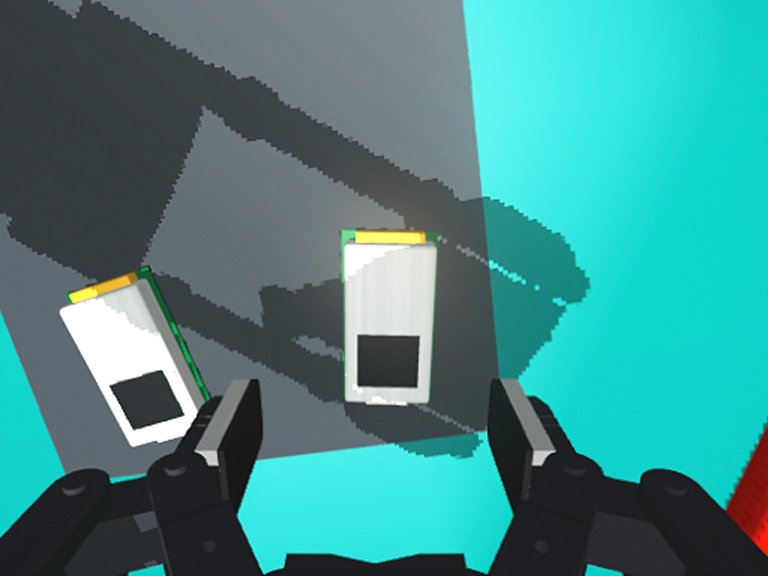

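```bash
python3 - <<'E'
from bd import *
m,a=corners([(346,243),(438,246),(431,402),(347,401)],0.016)
togo([m[0],m[1],0.0005],np.radians(a-90))
E
```

```text
ctr [ 0.5973 -0.3859  0.016 ] len 0.0764 wid [0.0396 0.04  ] ang 79.33
togo mm/rad [np.float64(6.5), np.float64(8.1), np.float64(89.0), np.float64(0.0085)] curyaw -0.1778 q6 -0.495 tilt [-0.0079  0.0156 -0.9998]
```

Request:
drive_tool:
  steps:
    - [4.5,3,45,0.008,0.6]
    - [4.5,3,80,0.008,0.6]
    - [4.5,3,88,0.008,0.6]
    - [4.5,3,89,0.008,0.6]

```text
clock: 20.65
position: [0.5965, -0.3802, 0.0019]
ee_rot: [-0.007, 0.996, -0.092, -0.004]
contact_force: [0.4, -0.1, 0.0]
width: 0.0684
```

```bash
python3 - <<'E'
from bd import *
view('wrist','w22',scale=1.5)
s,p,M=tool(); print(p,s['contact_force'],M[:,2])
E
```

```text
[ 0.59728111 -0.38094264  0.0030133 ] [ 0.68665758 -0.87877774  0.57311957] [-0.00541772  0.01377273 -0.99989047]
```

View pics/w22.png

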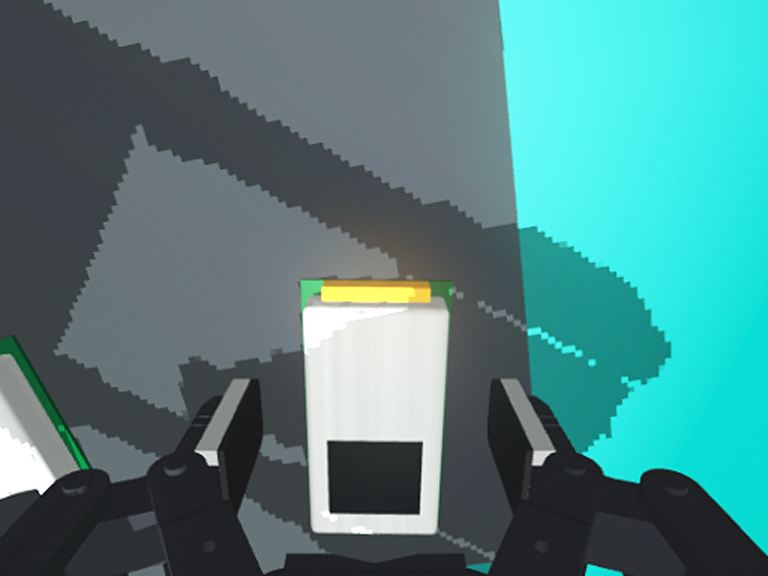

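Request:
drive_tool:
  steps:
    - [0,0,2,0,0.5]
    - [0,0,2,0,0]
    - [0,0,2,0,-0.5]
    - [0,0,2,0,-0.5]
    - [0,0,2,0,-0.5]

```text
clock: 21.2
position: [0.5985, -0.3817, 0.0036]
ee_rot: [-0.006, 0.996, -0.092, -0.002]
contact_force: [-0.5, 0.7, 7.1]
width: 0.0428
```

Request:
drive_tool:
  steps:
    - [0,0,-30,0,-0.5]
    - [0,0,-75,0,-0.5]
    - [0,0,-125,0,-0.5]
    - [0,0,-140,0,-0.5]
    - [0,0,-140,0,-0.5]

```text
clock: 21.7
position: [0.6006, -0.3848, 0.1483]
ee_rot: [-0.003, 0.996, -0.092, 0.002]
contact_force: [0.0, -0.4, -0.7]
width: 0.0431
```

```bash
python3 - <<'E'
from bd import *
s,p,M=tool(); print(p,s['contact_force'],s['width'])
view('wrist','w23',scale=1.5)
togo(bedpt(.003,0,.15),np.pi/2+H[2])
E
```

```text
[ 0.60056901 -0.38479463  0.14832507] [ 0.02752342 -0.40207458 -0.6860389 ] 0.043145637360236876
togo mm/rad [np.float64(-52.9), np.float64(-389.9), np.float64(-1.0), np.float64(1.4758)] curyaw -0.185 q6 -0.488 tilt [ 2.0e-04  9.5e-03 -1.0e+00]
```

View pics/w23.png

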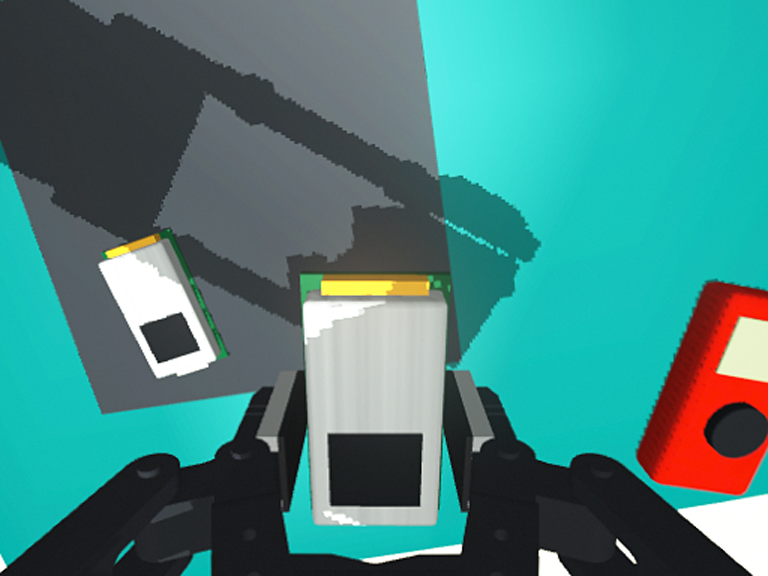

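```bash
python3 - <<'E'
from bd import *
intool([(300,272),(451,272),(451,272),(300,272)],zt=0.001)
E
```

```text
tool ctr mm [ -0.6 -39.7   1. ] len 0.0 ang from -y 180.0
```

Request:
drive_tool:
  steps:
    - [-53,-390,-15,-1.665,-0.5]
    - [-53,-390,-15,-1.665,-0.5]
    - [-53,-390,-15,-1.665,-0.5]
    - [-53,-390,-15,-1.665,-0.5]
    - [-53,-390,-15,-1.665,-0.5]

```text
clock: 22.25
position: [0.6097, -0.1317, 0.1539]
ee_rot: [-0.007, 0.96, 0.281, -0.001]
contact_force: [0.8, 0.6, -0.7]
width: 0.043
```

```bash
python3 - <<'E'
from bd import *
togo(bedpt(.000,0,.15),np.pi/2+H[2])
E
```

```text
togo mm/rad [np.float64(81.5), np.float64(-115.4), np.float64(5.5), np.float64(-0.9102)] curyaw 0.5706 q6 -0.903 tilt [-0.0063  0.0118 -0.9999]
```

Request:
drive_tool:
  steps:
    - [81.5,-116,0,-0.91,-0.5]
    - [81.5,-116,0,-0.91,-0.5]
    - [81.5,-116,0,-0.91,-0.5]
    - [81.5,-116,0,-0.91,-0.5]
    - [81.5,-116,0,-0.91,-0.5]

```text
clock: 22.75
position: [0.6138, 0.0122, 0.1527]
ee_rot: [-0.008, 0.789, 0.615, -0.0]
contact_force: [-0.0, -0.4, -0.4]
width: 0.0427
```

```bash
python3 - <<'E'
from bd import *
view('wrist','w24',scale=1.5)
togo(bedpt(-.002,0,.048),np.pi/2+H[2])
E
```

```text
togo mm/rad [np.float64(-2.6), np.float64(1.9), np.float64(104.7), np.float64(-0.1538)] curyaw 1.327 q6 -1.432 tilt [-0.0107  0.0122 -0.9999]
```

View pics/w24.png

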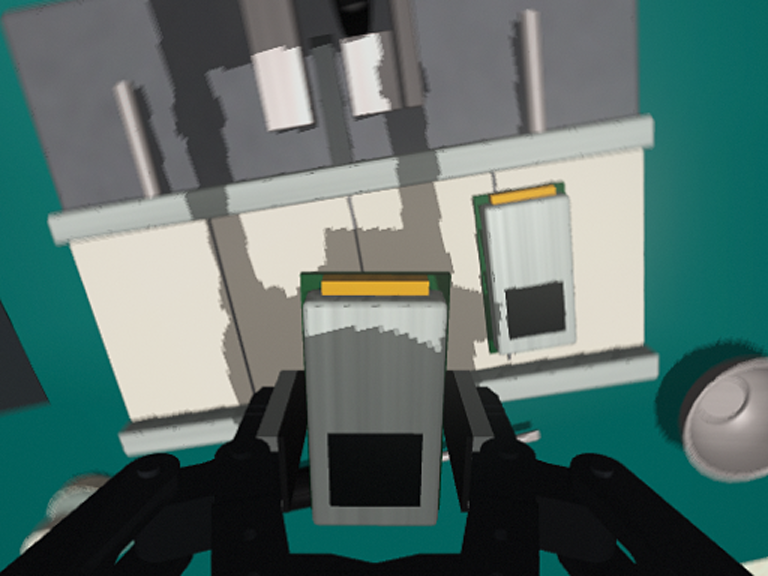

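Request:
drive_tool:
  steps:
    - [-2.5,1,10,-0.15,-0.5]
    - [-2.5,1,45,-0.154,-0.5]
    - [-2.5,1,75,-0.154,-0.5]
    - [-2.5,1,76,-0.154,-0.5]

```text
clock: 23.2
position: [0.6084, 0.0099, 0.0709]
ee_rot: [-0.013, 0.739, 0.674, -0.004]
contact_force: [-0.0, 0.1, -1.1]
width: 0.0426
```

```bash
python3 - <<'E'
from bd import *
view('wrist','w25',scale=1.5)
togo(bedpt(-.002,0,.048),np.pi/2+H[2])
E
```

```text
togo mm/rad [np.float64(0.0), np.float64(4.1), np.float64(25.2), np.float64(-0.0021)] curyaw 1.4787 q6 -1.59 tilt [-0.019   0.0131 -0.9997]
```

View pics/w25.png

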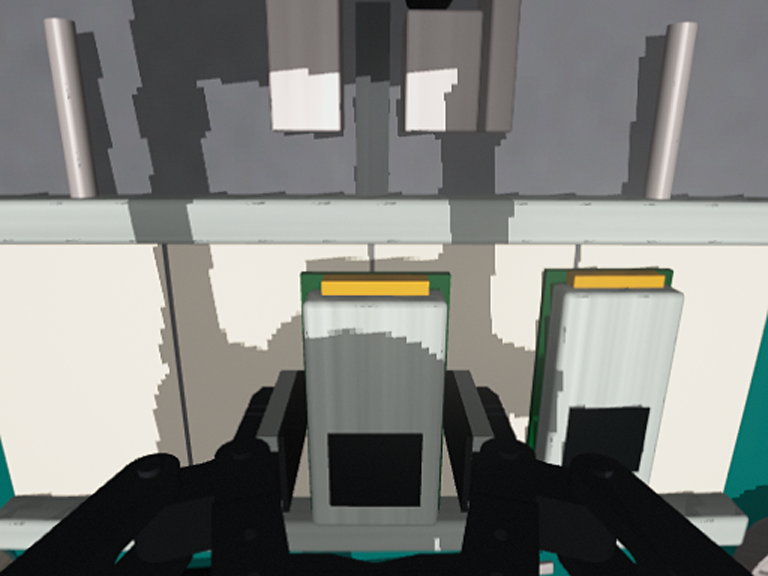

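```bash
cat >> bd.py <<'E'
def tobed(P):
    c,s=np.cos(H[2]),np.sin(H[2]); d=np.array(P)[:,:2]-H[:2]; return np.c_[d[:,0]*c+d[:,1]*s,-d[:,0]*s+d[:,1]*c]
E
python3 - <<'E'
from bd import *
print('jaw',tobed(pix2plane('wrist',np.array([[200,243],[700,244]])/1.5,.061)))
print('fence',tobed(pix2plane('wrist',np.array([[30,517],[690,517]])/1.5,.061)))
s,p,M=tool(); print(tobed([p]),p)
print('edge',tobed(pix2plane('wrist',np.array([[300,272],[450,272]])/1.5,.068)))
E
```

```text
jaw [[-0.05201673 -0.05345019]
 [-0.05109163  0.10295816]]
fence [[ 0.05164561 -0.12852025]
 [ 0.05445827  0.11987861]]
[[-0.005561   -0.00031298]] [0.61043338 0.0096881  0.07322921]
edge [[-0.04448241 -0.02201355]
 [-0.044241    0.023036  ]]
```

Request:
drive_tool:
  steps:
    - [0,3,12,0,-0.5]
    - [0,3,22,0,-0.5]
    - [0,3,25,0,-0.5]
    - [0,3,25,0,-0.5]

```text
clock: 23.65
position: [0.6132, 0.0096, 0.049]
ee_rot: [-0.011, 0.739, 0.674, -0.002]
contact_force: [-1.1, 0.2, 2.0]
width: 0.0428
```

```bash
python3 - <<'E'
from bd import *
togo(bedpt(-.002,0,.048),np.pi/2+H[2])
s,p,M=tool(); print(tobed([p]),p,s['contact_force'],s['width'])
view('wrist','w26',scale=1.5)
E
```

```text
togo mm/rad [np.float64(0.2), np.float64(0.8), np.float64(1.0), np.float64(-0.0024)] curyaw 1.4784 q6 -1.589 tilt [-0.0181  0.0127 -0.9998]
[[-0.00275987 -0.00018139]] [0.613235   0.00956739 0.04903628] [-1.11128247  0.16832025  2.02061881] 0.04283312436583381
```

View pics/w26.png

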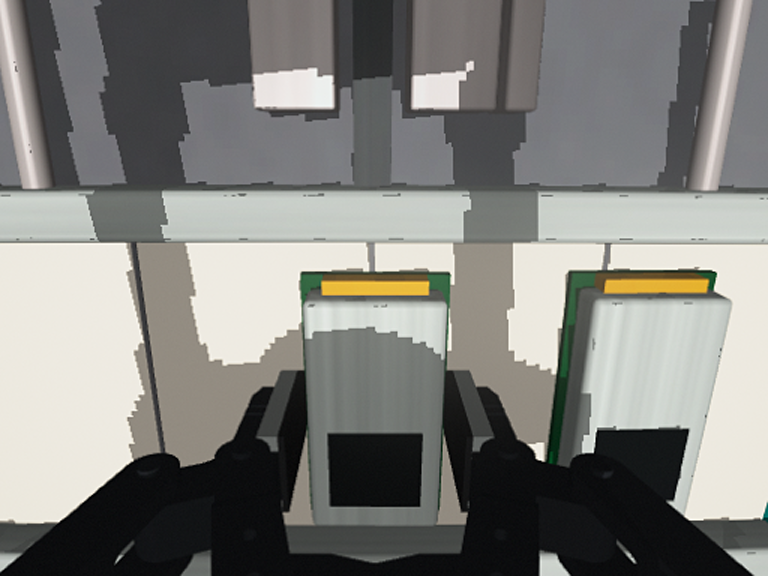

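Touching the bed (2 N up), aligned with the first board. Release and lift.

Request:
drive_tool:
  steps:
    - [0,0,0.5,0,-0.5]
    - [0,0,0.5,0,0.1]
    - [0,0,0.5,0,0.3]
    - [0,0,0.5,0,0.4]

```text
clock: 24.1
position: [0.6133, 0.0096, 0.0484]
ee_rot: [-0.011, 0.739, 0.674, -0.002]
contact_force: [0.3, -0.2, -1.0]
width: 0.0599
```

Request:
drive_tool:
  steps:
    - [0,0,-30,0,0.4]
    - [0,0,-60,0,0.4]
    - [0,0,-100,0,0.6]
    - [0,0,-110,0,0.6]

```text
clock: 24.5
position: [0.6181, 0.008, 0.163]
ee_rot: [-0.008, 0.739, 0.674, 0.001]
contact_force: [0.7, -0.1, 0.3]
width: 0.0682
```

```bash
python3 - <<'E'
from bd import *
view('wrist','w27',scale=1.5)
togo([0.49,-0.33,0.22],.12)
E
```

```text
togo mm/rad [np.float64(-347.6), np.float64(-96.9), np.float64(-60.0), np.float64(1.3585)] curyaw 1.4785 q6 -1.588 tilt [-0.0096  0.0119 -0.9999]
```

View pics/w27.png

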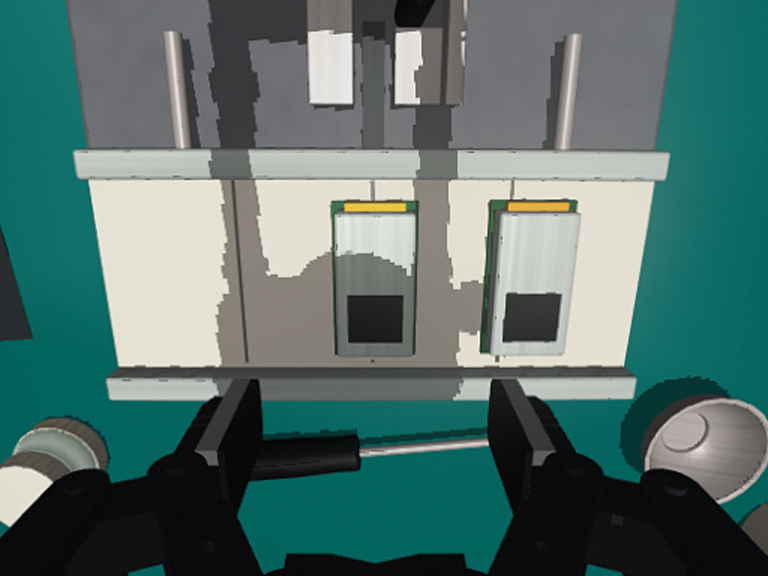

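Request:
drive_tool:
  steps:
    - [-350,-110,-50,1.35,0.6]
    - [-350,-110,-50,1.35,0.6]
    - [-350,-110,-50,1.35,0.6]
    - [-350,-110,-50,1.35,0.6]
    - [-350,-110,-50,1.35,0.6]

```text
clock: 25.05
position: [0.52, -0.2221, 0.1921]
ee_rot: [-0.01, 0.935, 0.353, -0.004]
contact_force: [1.0, -0.2, 1.1]
width: 0.0682
```

```bash
python3 - <<'E'
from bd import *
togo([0.475,-0.365,0.17],.127)
E
```

```text
togo mm/rad [np.float64(-128.2), np.float64(77.9), np.float64(20.6), np.float64(0.5956)] curyaw 0.7226 q6 -1.254 tilt [-0.015   0.0149 -0.9998]
```

Request:
drive_tool:
  steps:
    - [-128,78,15,0.595,0.6]
    - [-128,78,20,0.595,0.6]
    - [-128,78,20,0.595,0.6]
    - [-128,78,20,0.595,0.6]
    - [-128,78,20,0.595,0.6]

```text
clock: 25.55
position: [0.4738, -0.3659, 0.1685]
ee_rot: [-0.009, 0.998, 0.062, -0.008]
contact_force: [0.1, 0.8, -0.5]
width: 0.0684
```

```bash
python3 - <<'E'
from bd import *
view('wrist','w28',scale=1.5)
togo([0.475,-0.365,0.17],.127)
E
```

```text
togo mm/rad [np.float64(0.5), np.float64(0.3), np.float64(-1.0), np.float64(0.0021)] curyaw 0.1291 q6 -0.901 tilt [-0.0168  0.0175 -0.9997]
```

View pics/w28.png

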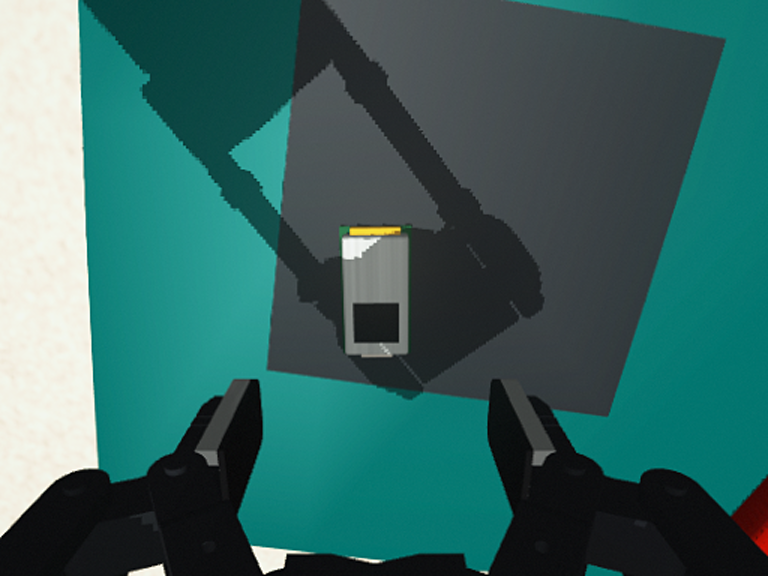

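```bash
python3 - <<'E'
from bd import *
m,a=corners([(342,236),(409,236),(407,354),(346,354)],0.016)
togo([m[0],m[1],0.07],np.radians(a-90))
E
```

```text
ctr [ 0.4747 -0.383   0.016 ] len 0.0754 wid [0.0392 0.0384] ang 97.9
togo mm/rad [np.float64(-0.6), np.float64(20.1), np.float64(98.6), np.float64(-0.0088)] curyaw 0.1291 q6 -0.901 tilt [-0.0168  0.0175 -0.9997]
```

Request:
drive_tool:
  steps:
    - [-0.5,18,45,-0.008,0.6]
    - [-0.5,18,85,-0.008,0.6]
    - [-0.5,18,98,-0.008,0.6]
    - [-0.5,18,98,-0.008,0.6]

```text
clock: 26.0
position: [0.4738, -0.3784, 0.0686]
ee_rot: [-0.012, 0.997, 0.07, -0.01]
contact_force: [-0.3, -0.0, 1.7]
width: 0.0684
```

```bash
python3 - <<'E'
from bd import *
view('wrist','w29',scale=1.5)
togo([0.4747,-0.383,0.001],np.radians(7.9))
E
```

```text
togo mm/rad [np.float64(0.3), np.float64(4.6), np.float64(69.6), np.float64(0.0019)] curyaw 0.1398 q6 -0.929 tilt [-0.0175  0.0186 -0.9997]
```

View pics/w29.png

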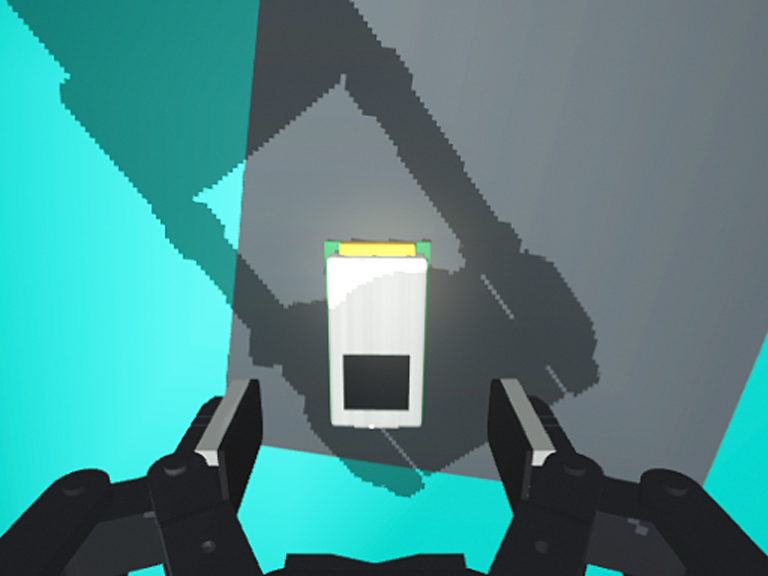

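Request:
drive_tool:
  steps:
    - [0,2,40,0,0.6]
    - [0,2,62,0,0.6]
    - [0,2,68,0,0.6]
    - [0,2,69,0,0.5]

```text
clock: 26.45
position: [0.4751, -0.3808, 0.0028]
ee_rot: [-0.009, 0.997, 0.07, -0.007]
contact_force: [0.3, -0.6, -0.4]
width: 0.064
```

```bash
python3 - <<'E'
from bd import *
view('wrist','w30',scale=1.5)
s,p,M=tool(); print(p,s['contact_force'],M[:,2])
E
```

```text
[ 0.47534492 -0.38123876  0.00327307] [ 0.35794602  1.12212954 -0.49565691] [-0.01530068  0.01632949 -0.99974959]
```

View pics/w30.png

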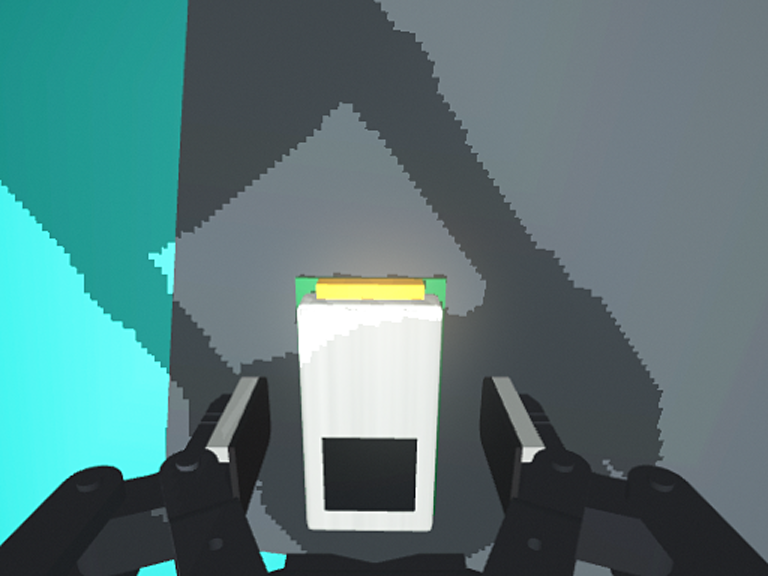

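Request:
drive_tool:
  steps:
    - [-1,0,2.5,0,0.5]
    - [-1,0,2.5,0,0]
    - [-1,0,2.5,0,-0.5]
    - [-1,0,2.5,0,-0.5]
    - [-1,0,2.5,0,-0.5]

```text
clock: 27.0
position: [0.4751, -0.3821, 0.0023]
ee_rot: [-0.008, 0.997, 0.07, -0.006]
contact_force: [0.3, 0.0, 5.9]
width: 0.0431
```

Request:
drive_tool:
  steps:
    - [0,0,-30,0,-0.5]
    - [0,0,-75,0,-0.5]
    - [0,0,-125,0,-0.5]
    - [0,0,-145,0,-0.5]
    - [0,0,-145,0,-0.5]

```text
clock: 27.5
position: [0.4788, -0.3861, 0.1517]
ee_rot: [-0.004, 0.998, 0.07, -0.003]
contact_force: [0.6, 0.6, -1.2]
width: 0.0428
```

```bash
python3 - <<'E'
from bd import *
s,p,M=tool(); print(p,s['contact_force'],s['width'])
view('wrist','w31',scale=1.5)
togo(bedpt(-.002,-.08,.15),np.pi/2+H[2])
E
```

```text
[ 0.47884939 -0.3860908   0.15173603] [ 0.63358139  0.62359904 -1.16429802] 0.04275949482676315
togo mm/rad [np.float64(172.1), np.float64(-293.6), np.float64(1.4), np.float64(-1.3402)] curyaw 0.1406 q6 -0.933 tilt [-0.0107  0.0118 -0.9999]
```

View pics/w31.png

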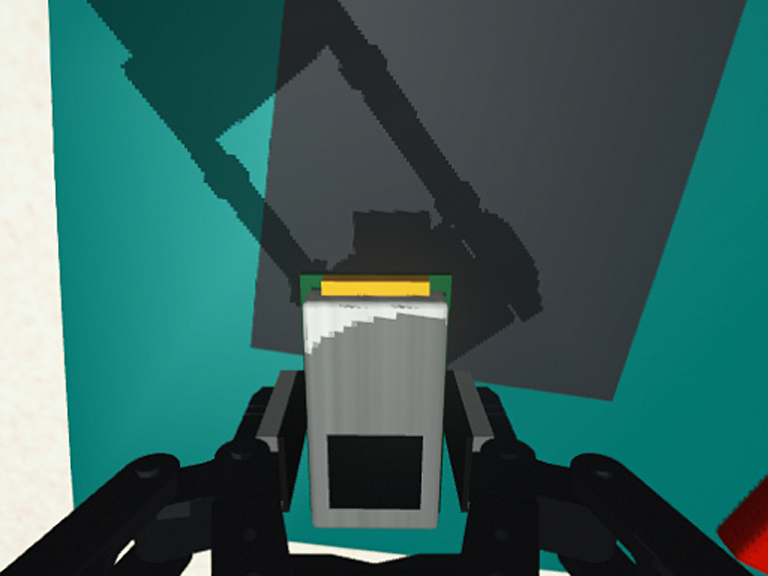

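Request:
drive_tool:
  steps:
    - [172,-294,-15,-1.34,-0.5]
    - [172,-294,-15,-1.34,-0.5]
    - [172,-294,-15,-1.34,-0.5]
    - [172,-294,-15,-1.34,-0.5]
    - [172,-294,-15,-1.34,-0.5]

```text
clock: 28.05
position: [0.5713, -0.1512, 0.1589]
ee_rot: [-0.01, 0.901, 0.433, -0.004]
contact_force: [1.4, -0.2, -0.9]
width: 0.0431
```

```bash
python3 - <<'E'
from bd import *
togo(bedpt(-.003,-.08,.15),np.pi/2+H[2])
E
```

```text
togo mm/rad [np.float64(85.0), np.float64(-23.6), np.float64(9.5), np.float64(-0.5845)] curyaw 0.8962 q6 -1.28 tilt [-0.0165  0.0142 -0.9998]
```

Request:
drive_tool:
  steps:
    - [85,-23.5,0,-0.584,-0.5]
    - [85,-23.5,0,-0.584,-0.5]
    - [85,-23.5,10,-0.584,-0.5]
    - [85,-23.5,40,-0.584,-0.5]
    - [85,-23.5,60,-0.584,-0.5]

```text
clock: 28.55
position: [0.6029, -0.068, 0.0957]
ee_rot: [-0.013, 0.737, 0.676, -0.003]
contact_force: [-0.6, 0.3, -1.1]
width: 0.0428
```

```bash
python3 - <<'E'
from bd import *
view('wrist','w32',scale=1.5)
togo(bedpt(-.003,-.08,.048),np.pi/2+H[2])
E
```

```text
togo mm/rad [np.float64(-2.3), np.float64(6.8), np.float64(44.2), np.float64(0.0003)] curyaw 1.4811 q6 -1.72 tilt [-0.0286  0.0169 -0.9994]
```

View pics/w32.png

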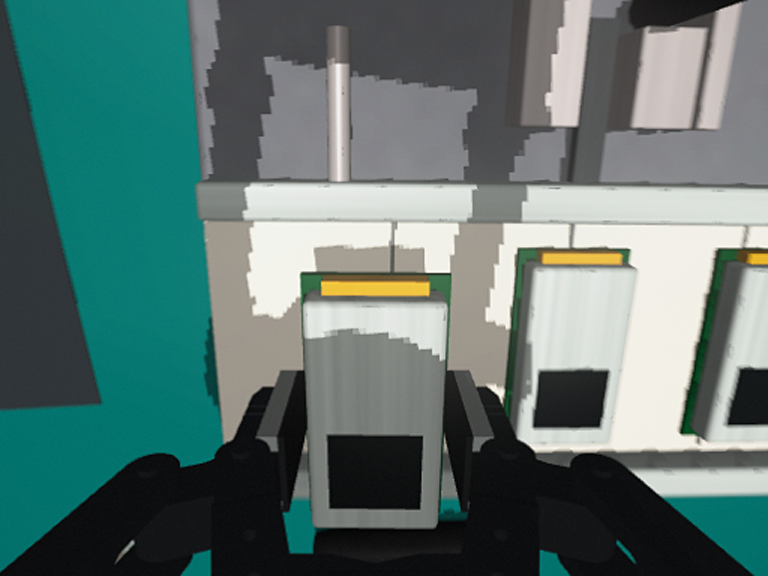

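Request:
drive_tool:
  steps:
    - [-2,6,15,0,-0.5]
    - [-2,6,30,0,-0.5]
    - [-2,6,36,0,-0.5]
    - [-2,6,36,0,-0.5]
    - [-2,6,36,0,-0.5]

```text
clock: 29.1
position: [0.6053, -0.0698, 0.0563]
ee_rot: [-0.016, 0.738, 0.675, -0.005]
contact_force: [-0.0, -0.3, -0.5]
width: 0.0428
```

```bash
python3 - <<'E'
from bd import *
view('wrist','w33',scale=1.5)
togo(bedpt(-.003,-.08,.048),np.pi/2+H[2])
s,p,M=tool(); print(tobed([p]),p,s['contact_force'],s['width'])
E
```

```text
togo mm/rad [np.float64(-0.2), np.float64(0.4), np.float64(8.8), np.float64(0.0001)] curyaw 1.4809 q6 -1.722 tilt [-0.0275  0.0167 -0.9995]
[[-0.0031374  -0.07994747]] [ 0.60568973 -0.06984191  0.05681991] [ 0.27107225  0.20181089 -0.81648495] 0.042968571269403975
```

View pics/w33.png

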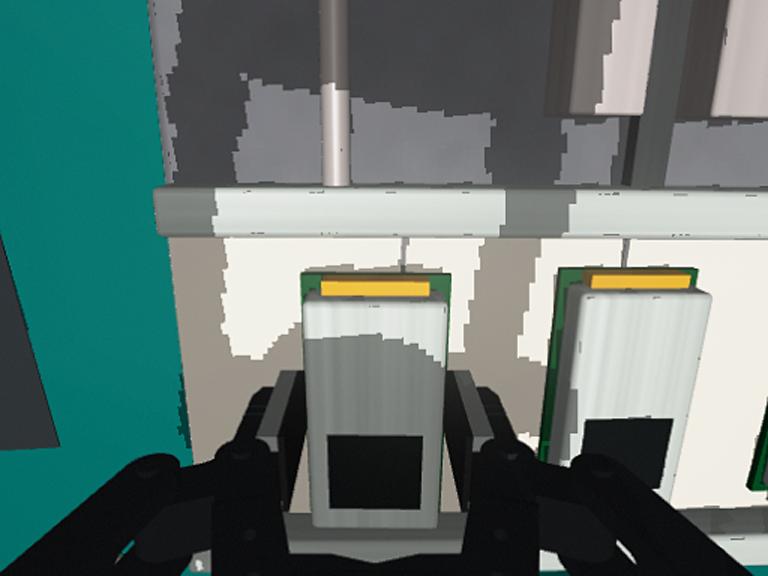

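Request:
drive_tool:
  steps:
    - [0,0,4,0,-0.5]
    - [0,0,7,0,-0.5]
    - [0,0,8,0,-0.5]
    - [0,0,8,0,-0.5]

```text
clock: 29.55
position: [0.6053, -0.0697, 0.0487]
ee_rot: [-0.016, 0.738, 0.675, -0.005]
contact_force: [0.8, -0.2, -0.6]
width: 0.0432
```

```bash
python3 - <<'E'
from bd import *
togo(bedpt(-.003,-.08,.048),np.pi/2+H[2])
s,p,M=tool(); print(tobed([p]),p,s['contact_force'],s['width'])
E
```

```text
togo mm/rad [np.float64(-0.2), np.float64(0.6), np.float64(0.7), np.float64(0.0001)] curyaw 1.4809 q6 -1.722 tilt [-0.0278  0.0168 -0.9995]
[[-0.00355221 -0.07980229]] [ 0.60528965 -0.06966004  0.04869557] [ 0.84181936 -0.20939592 -0.58050419] 0.04324664998139773
```

Request:
drive_tool:
  steps:
    - [0,0,1.2,0,-0.5]
    - [0,0,1.2,0,0.1]
    - [0,0,1.2,0,0.3]
    - [0,0,1.2,0,0.4]

```text
clock: 29.95
position: [0.6053, -0.0696, 0.0475]
ee_rot: [-0.016, 0.738, 0.675, -0.005]
contact_force: [1.3, 0.8, 0.3]
width: 0.0599
```

Request:
drive_tool:
  steps:
    - [0,0,-30,0,0.4]
    - [0,0,-60,0,0.4]
    - [0,0,-100,0,0.4]
    - [0,0,-130,0,0.4]
    - [0,0,-130,0,0.4]

```text
clock: 30.45
position: [0.6121, -0.0726, 0.1827]
ee_rot: [-0.011, 0.738, 0.675, -0.002]
contact_force: [0.4, -0.2, 0.8]
width: 0.0596
```

```bash
python3 - <<'E'
from bd import *
view('wrist','w34',scale=1.5)
s,p,M=tool(); print(tobed([p]),p,M[:,2])
togo(bedpt(-.05,0.0,.22),np.pi/2+H[2])
im=manip.get_image('top'); cv2.imwrite('pics/t2z.png',cv2.resize(im[140:260,110:420],None,fx=2.5,fy=2.5,interpolation=cv2.INTER_CUBIC))
E
```

```text
[[ 0.00180597 -0.08181046]] [ 0.61044566 -0.07214167  0.18003531] [-0.02220122  0.01548308 -0.99963362]
togo mm/rad [np.float64(82.4), np.float64(-52.7), np.float64(-37.6), np.float64(0.0002)] curyaw 1.481 q6 -1.721 tilt [-0.0222  0.0155 -0.9996]
```

View pics/w34.png

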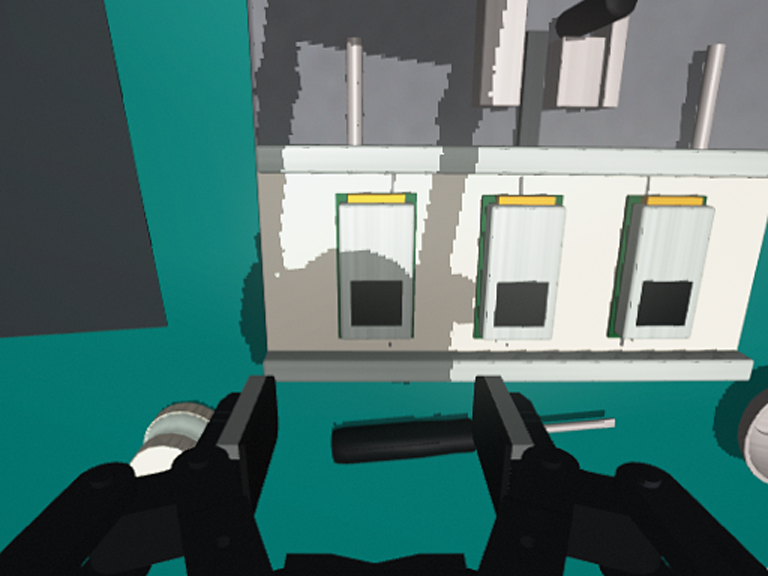

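View pics/t2z.png

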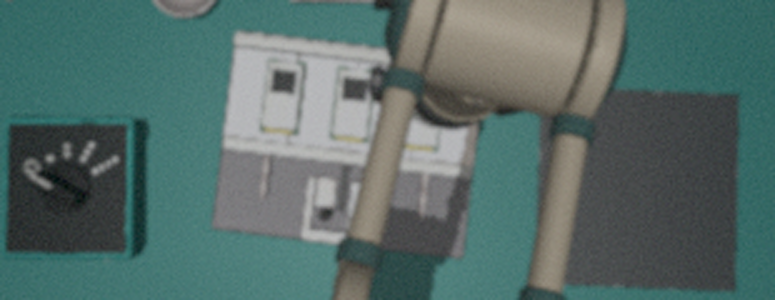

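```bash
python3 - <<'E'
from bd import *
togo(bedpt(-.124,0.016,.14),np.pi/2+H[2])
E
```

```text
togo mm/rad [np.float64(97.1), np.float64(-123.3), np.float64(42.8), np.float64(0.0001)] curyaw 1.4809 q6 -1.721 tilt [-0.0263  0.0164 -0.9995]
```

Request:
drive_tool:
  steps:
    - [40,-50,0,0,0.2]
    - [80,-90,10,0,0.1]
    - [97,-123,38,0,0.1]
    - [97,-123,38,0,0.1]
    - [97,-123,38,0,0.1]

```text
clock: 31.05
position: [0.4898, 0.0379, 0.1423]
ee_rot: [-0.018, 0.737, 0.675, -0.007]
contact_force: [-0.8, -0.4, -0.5]
width: 0.0472
```

```bash
python3 - <<'E'
from bd import *
view('wrist','w35',scale=1.5)
togo(bedpt(-.124,0.016,.074),np.pi/2+H[2])
E
```

```text
togo mm/rad [np.float64(-1.1), np.float64(3.2), np.float64(69.4), np.float64(0.0015)] curyaw 1.4823 q6 -1.566 tilt [-0.0292  0.0163 -0.9994]
```

View pics/w35.png

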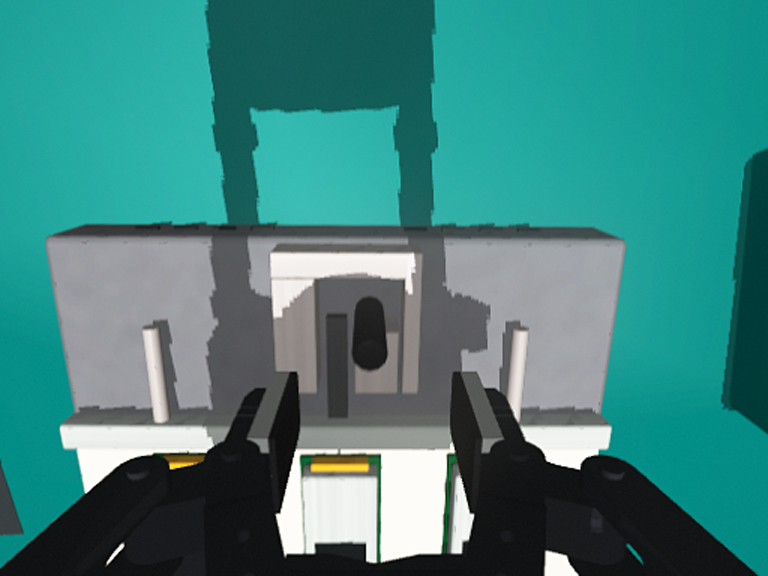

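```bash
python3 - <<'E'
from bd import *
togo([.498,.0364,.0775],np.pi/2+H[2])
s,p,M=tool(); print(p)
print(pix2plane('wrist',[[370/1.5,351/1.5]],.105))
E
```

```text
togo mm/rad [np.float64(-0.8), np.float64(7.2), np.float64(65.8), np.float64(0.0015)] curyaw 1.4823 q6 -1.566 tilt [-0.0292  0.0163 -0.9994]
[0.4928456  0.03678488 0.1434685 ]
[[0.49436785 0.03594374 0.105     ]]
```

Request:
drive_tool:
  steps:
    - [-1,5,40,0,0.1]
    - [-1,5,64,0,0.1]
    - [-1,5,65,0,-0.6]
    - [-1,5,65,0,-1]
    - [-1,5,65,0,-1]
  squeeze: 60

```text
clock: 31.6
position: [0.4975, 0.0357, 0.0791]
ee_rot: [-0.015, 0.738, 0.675, -0.005]
contact_force: [0.9, -1.4, -6.1]
width: 0.0115
```

```bash
python3 - <<'E'
from bd import *
s,p,M=tool(); print(p,s['width'],s['contact_force'],M[:,2])
view('wrist','w36',crop=(130,150,380,330),scale=3)
E
```

```text
[0.49748714 0.03570952 0.07913435] 0.011489204512115447 [ 0.87608101 -1.35476792 -6.13415659] [-0.02690176  0.01567174 -0.99951523]
```

View pics/w36.png

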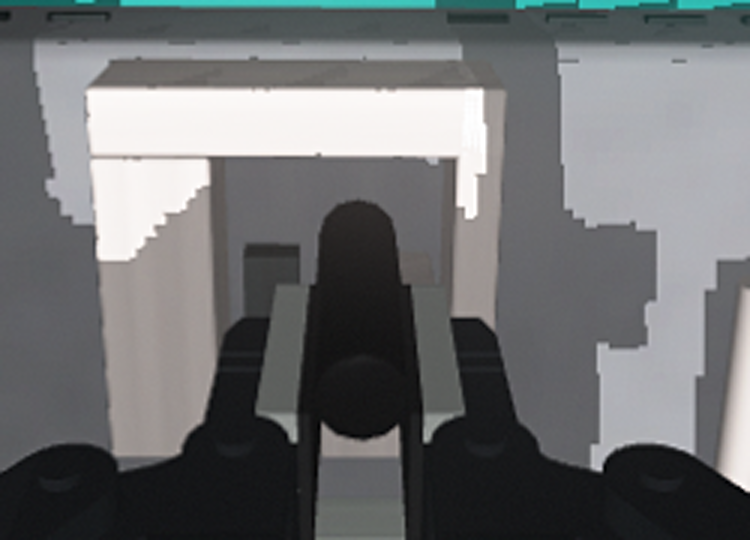

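Request:
drive_tool:
  steps:
    - [0,-3,0,0,-1]
    - [-5,-4,0,0,-1]
    - [-11,-4,0,0,-1]
    - [-16,-4,0,0,-1]
    - [-17,-4,0,0,-1]

```text
clock: 32.15
position: [0.4951, 0.0198, 0.0793]
ee_rot: [-0.013, 0.738, 0.674, -0.001]
contact_force: [6.6, 6.6, -13.5]
width: 0.0118
```

```bash
python3 - <<'E'
from bd import *
s,p,M=tool(); print(p,s['width'],s['contact_force'],M[:,2]); print(M.T@(p-[0.49748714,0.03570952,0.07913435]))
view('wrist','w37',crop=(130,150,380,330),scale=3)
E
```

```text
[0.49512176 0.01983937 0.07925071] 0.011812937839390449 [  6.63011002   6.61159482 -13.54297854] [-0.01953836  0.01766157 -0.9996531 ]
[-0.01601525 -0.00092688 -0.00035039]
```

View pics/w37.png

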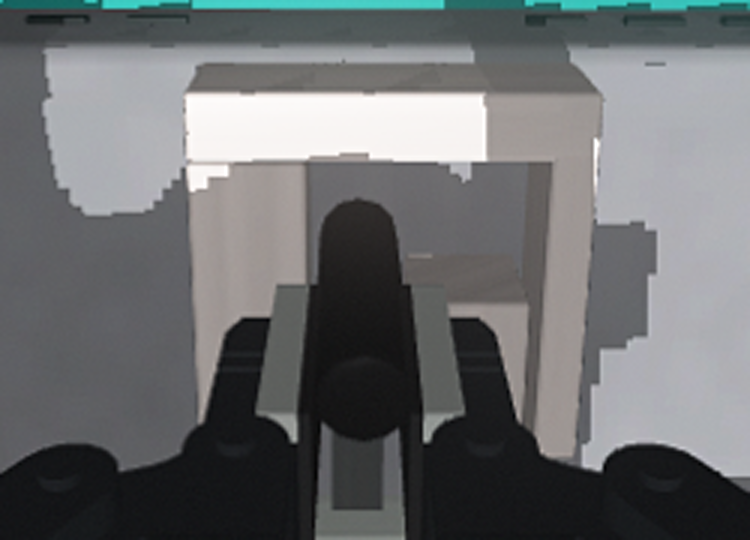

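Request:
drive_tool:
  steps:
    - [0.5,4,0,0,-1]
    - [0.5,8,0,0,-1]
    - [0.5,12,0,0,-1]
    - [0.5,15,0,0,-1]
    - [0.5,18,0,0,-1]

```text
clock: 32.7
position: [0.5138, 0.0185, 0.0792]
ee_rot: [-0.013, 0.738, 0.674, -0.001]
contact_force: [2.9, -0.2, -7.0]
width: 0.0124
```

```bash
python3 - <<'E'
from bd import *
s,p,M=tool(); print(p,s['width'],s['contact_force'],M[:,2]); print(M.T@(p-[0.49748714,0.03570952,0.07913435]))
E
```

```text
[0.51378292 0.01854605 0.07917449] 0.01235960159751328 [ 2.91842866 -0.17577551 -7.01701284] [-0.01844655  0.01718402 -0.99968217]
[-0.01562174  0.01776784 -0.00063567]
```

Advanced to about jaw ≈ 16 mm; open and let the spring do the rest.

Request:
drive_tool:
  steps:
    - [0,1,0,0,-1]
    - [0,2,0,0,-1]
    - [0,2,0,0,-0.5]
    - [0,2,0,0,0.1]
    - [0,2,0,0,0.2]

```text
clock: 33.2
position: [0.5154, 0.0185, 0.0799]
ee_rot: [-0.013, 0.738, 0.674, -0.001]
contact_force: [-0.3, -0.3, 0.3]
width: 0.0496
```

Request:
drive_tool:
  steps:
    - [0,0,-40,0,0.2]
    - [0,0,-80,0,0.2]
    - [0,0,-120,0,0.2]
    - [0,0,-140,0,0.5]
    - [0,0,-140,0,0.5]

```text
clock: 33.7
position: [0.5198, 0.0159, 0.2238]
ee_rot: [-0.01, 0.738, 0.675, 0.002]
contact_force: [-0.0, 0.3, -0.2]
width: 0.0638
```

```bash
python3 - <<'E'
from bd import *
view('wrist','w38',scale=1.5)
s,p,M=tool(); print(p,M[:,2])
togo([.52,.14,.25],np.radians(151.5))
E
```

```text
[0.51839245 0.01607084 0.22151896] [-0.01509137  0.01709147 -0.99974003]
togo mm/rad [np.float64(124.0), np.float64(-10.0), np.float64(-26.4), np.float64(-1.1636)] curyaw 1.4805 q6 -1.599 tilt [-0.0151  0.0171 -0.9997]
```

View pics/w38.png

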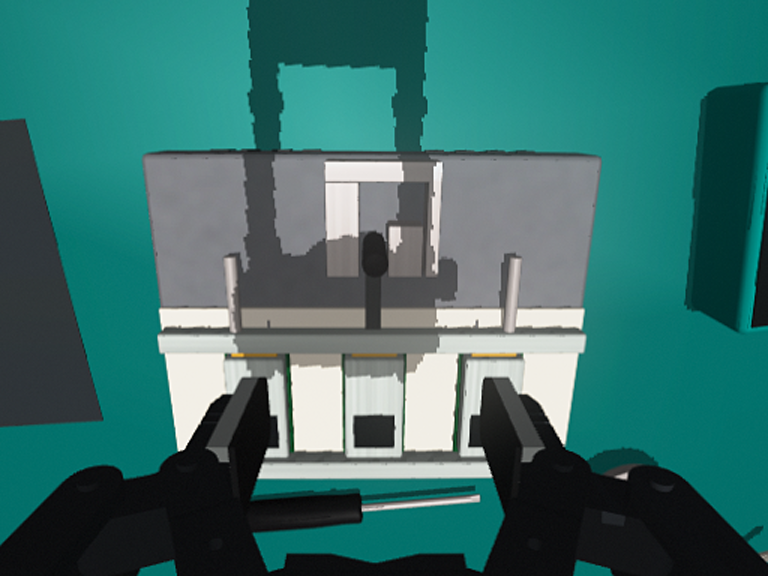

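```bash
python3 - <<'E'
from bd import *
print('jaw',tobed(pix2plane('wrist',np.array([[170,353],[580,353]])/1.5,.061)))
print('fence',tobed(pix2plane('wrist',np.array([[190,464],[560,464]])/1.5,.061)))
print('post',tobed(pix2plane('wrist',np.array([[375,264]])/1.5,.105)))
E
```

```text
jaw [[-0.03964533 -0.13089477]
 [-0.03762678  0.13492107]]
fence [[ 0.04475175 -0.12753838]
 [ 0.04785758  0.1314607 ]]
post [[-0.10973106  0.00036961]]
```

Request:
drive_tool:
  steps:
    - [124,-10,-20,-1.164,0.2]
    - [124,-10,-20,-1.164,0.2]
    - [124,-10,-20,-1.164,0.2]
    - [124,-10,-20,-1.164,0.2]
    - [124,-10,-20,-1.164,0.2]

```text
clock: 34.25
position: [0.5185, 0.1412, 0.2418]
ee_rot: [-0.013, 0.436, 0.9, 0.003]
contact_force: [-0.2, 0.2, 0.1]
width: 0.0514
```

```bash
python3 - <<'E'
from bd import *
togo([.5145,.3265,.17],np.radians(152))
E
```

```text
togo mm/rad [np.float64(146.1), np.float64(112.1), np.float64(74.9), np.float64(-0.4139)] curyaw 2.239 q6 -2.119 tilt [-0.0201  0.0163 -0.9997]
```

Request:
drive_tool:
  steps:
    - [146,112,40,-0.414,0.1]
    - [146,112,60,-0.414,0.1]
    - [146,112,74,-0.414,0.1]
    - [146,112,74,-0.414,0.1]
    - [146,112,74,-0.414,0.1]

```text
clock: 34.75
position: [0.5106, 0.33, 0.1652]
ee_rot: [-0.016, 0.24, 0.971, 0.004]
contact_force: [-0.0, -1.3, 0.1]
width: 0.0474
```

```bash
python3 - <<'E'
from bd import *
view('wrist','w39',scale=1.5)
togo([.5145,.3265,.075],np.radians(152))
E
```

```text
togo mm/rad [np.float64(-6.0), np.float64(0.4), np.float64(91.5), np.float64(0.0038)] curyaw 2.6567 q6 -2.223 tilt [-0.0277  0.0132 -0.9995]
```

View pics/w39.png

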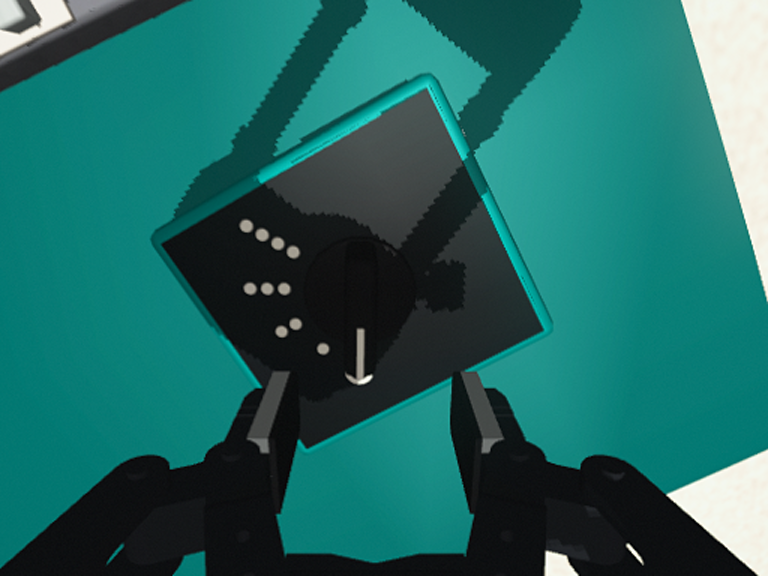

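Request:
drive_tool:
  steps:
    - [-6,0.5,40,0.004,0.1]
    - [-6,0.5,75,0.004,0.1]
    - [-6,0.5,90,0.004,0.1]
    - [-6,0.5,90,0.004,0.1]
    - [-6,0.5,90,0.004,0.1]

```text
clock: 35.3
position: [0.5148, 0.3257, 0.0768]
ee_rot: [-0.015, 0.242, 0.97, 0.003]
contact_force: [0.4, 0.6, 1.2]
width: 0.0469
```

```bash
python3 - <<'E'
from bd import *
view('wrist','w40',scale=1.5)
togo([.5145,.3265,.075],np.radians(152))
s,p,M=tool(); print(p,s['contact_force'])
E
```

```text
togo mm/rad [np.float64(0.9), np.float64(-0.2), np.float64(2.6), np.float64(-0.0009)] curyaw 2.652 q6 -2.229 tilt [-0.026   0.0137 -0.9996]
[0.51547022 0.32618214 0.07760394] [ 0.00100823 -0.34565025  0.6753344 ]
```

View pics/w40.png

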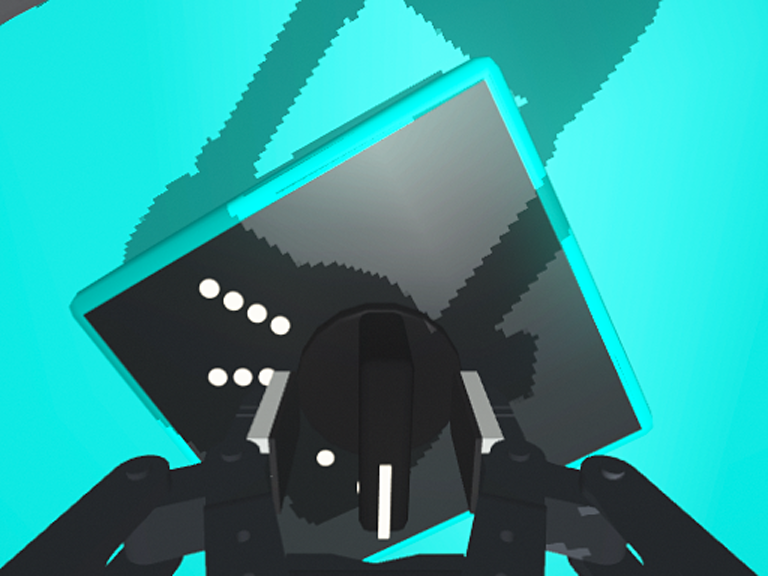

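Request:
drive_tool:
  steps:
    - [2.5,0,2,0,0.1]
    - [2.5,0,2.5,0,-0.5]
    - [2.5,0,2.5,0,-1]
    - [2.5,0,2.5,0,-1]
    - [2.5,0,2.5,0,-1]
  squeeze: 40

```text
clock: 35.85
position: [0.5134, 0.3276, 0.076]
ee_rot: [-0.014, 0.243, 0.97, 0.004]
contact_force: [-1.6, 0.4, 5.0]
width: 0.0135
```

Request:
drive_tool:
  steps:
    - [0,0,0,0.15,-1]
    - [0,0,0,0.3,-1]
    - [0,0,0,0.45,-1]
    - [0,0,0,0.6,-1]
    - [0,0,0,0.75,-1]

```text
clock: 36.35
position: [0.5128, 0.3282, 0.0761]
ee_rot: [-0.015, 0.583, 0.812, -0.001]
contact_force: [-1.9, 1.9, 2.3]
width: 0.0133
```

```bash
python3 - <<'E'
from bd import *
togo([.5145,.3265,.075],np.radians(62))
s,p,M=tool(); print(p,s['contact_force'],s['moment'],s['width'])
E
```

```text
togo mm/rad [np.float64(-2.2), np.float64(1.1), np.float64(1.0), np.float64(0.8142)] curyaw 1.8963 q6 -1.47 tilt [-0.0257  0.0149 -0.9996]
[0.51282148 0.32821357 0.0761025 ] [-1.94884993  1.85181148  2.33469567] [ 0.18382972 -0.18121046  0.09951291] 0.013331547298814816
```

Request:
drive_tool:
  steps:
    - [0,0,0,0.15,-1]
    - [0,0,0,0.3,-1]
    - [0,0,0,0.45,-1]
    - [0,0,0,0.6,-1]
    - [0,0,0,0.74,-1]

```text
clock: 36.85
position: [0.5128, 0.3292, 0.0761]
ee_rot: [-0.014, 0.839, 0.544, -0.006]
contact_force: [-1.2, 2.5, 0.5]
width: 0.0133
```

Request:
drive_tool:
  steps:
    - [0,0,0,0.07,-1]
    - [0,0,0,0.07,-1]
    - [0,0,0,0.07,0]
    - [0,0,0,0.07,0.1]
    - [0,0,0,0.07,0.1]

```text
clock: 37.35
position: [0.5128, 0.3291, 0.0759]
ee_rot: [-0.014, 0.857, 0.515, -0.007]
contact_force: [0.4, 0.7, -0.1]
width: 0.047
```

Request:
drive_tool:
  steps:
    - [0,0,-40,0,0.1]
    - [0,0,-80,0,0.1]
    - [0,0,-120,0,0.1]
    - [0,0,-120,0,0.1]

```text
clock: 37.75
position: [0.5194, 0.3287, 0.2023]
ee_rot: [-0.013, 0.857, 0.515, -0.0]
contact_force: [1.3, 0.3, 0.5]
width: 0.047
```

```bash
python3 - <<'E'
from bd import *
view('wrist','w41',scale=1.5)
togo([.5145,.3265,.075],np.radians(62))
s,p,M=tool(); print(p,s['contact_force'],s['moment'],s['width'])
E
```

```text
togo mm/rad [np.float64(-3.9), np.float64(0.9), np.float64(124.4), np.float64(-0.0004)] curyaw 1.0817 q6 -0.653 tilt [-0.0187  0.0196 -0.9996]
[0.51783709 0.32795502 0.19936591] [-0.32372518 -0.06877859 -0.57877773] [-0.04198086 -0.01187893  0.01378664] 0.047158343615591194
```

View pics/w41.png

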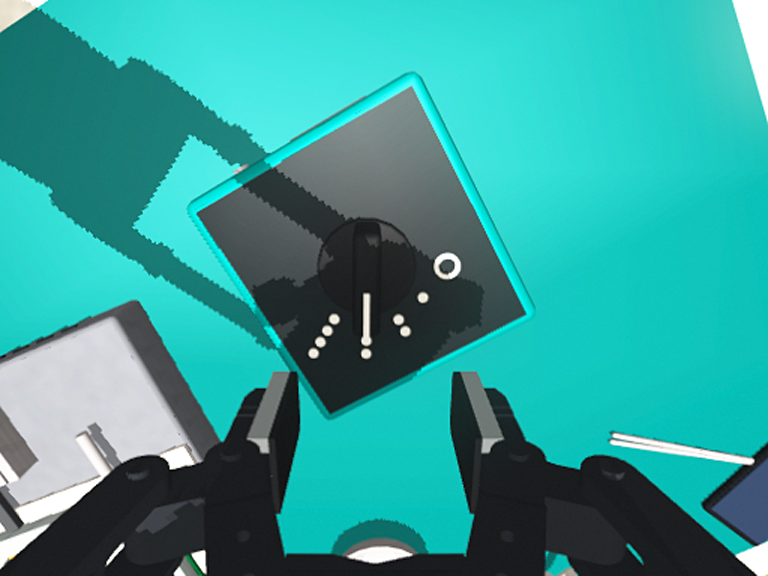

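```bash
python3 - <<'E'
from bd import *
f=lambda l,z:pix2plane('wrist',np.array(l)/1.5,z)
a=f([[366,293],[366,341]],0.105); print(np.degrees(np.arctan2(*(a[1]-a[0])[[1,0]])))
m=f([[366,353],[334,320],[313,353],[399,320],[405,331],[423,297],[447,266]],0.06);
dc=f([[366,265]],.069)[0]; print(dc,np.degrees(np.arctan2(m[:,1]-dc[1],m[:,0]-dc[0])))
togo([.40,.30,.33],np.radians(62))
E
```

```text
-28.307486343555098
[0.50822119 0.32916292 0.069     ] [-28.37349142 -56.18149331 -57.5924101    0.20828409   0.12414454
  28.78984814  58.27002581]
togo mm/rad [np.float64(-78.9), np.float64(-94.2), np.float64(-128.9), np.float64(-0.0004)] curyaw 1.0817 q6 -0.653 tilt [-0.0187  0.0196 -0.9996]
```

Request:
drive_tool:
  steps:
    - [-79,-94,-110,0,0.1]
    - [-79,-94,-110,0,0.1]
    - [-79,-94,-110,0,0.1]
    - [-79,-94,-110,0,0.1]
    - [-79,-94,-110,0,0.1]

```text
clock: 38.3
position: [0.3991, 0.3003, 0.3123]
ee_rot: [-0.013, 0.857, 0.515, -0.001]
contact_force: [0.6, -0.2, -0.2]
width: 0.047
```

```bash
python3 - <<'E'
from bd import *
im=manip.get_image('top'); cv2.imwrite('pics/t3z.png',cv2.resize(im[110:260,100:420],None,fx=2.5,fy=2.5,interpolation=cv2.INTER_CUBIC))
im=manip.get_image('scene'); cv2.imwrite('pics/s3z.png',cv2.resize(im[70:320,150:450],None,fx=2.4,fy=2.4,interpolation=cv2.INTER_CUBIC))
E
```

```text
(no output)
```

View pics/t3z.png

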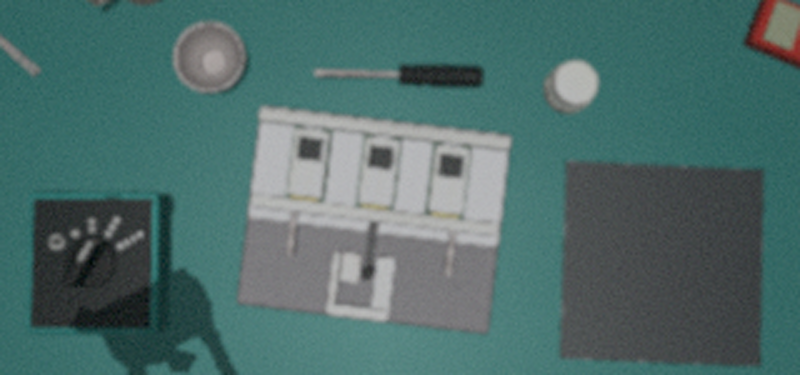

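View pics/s3z.png

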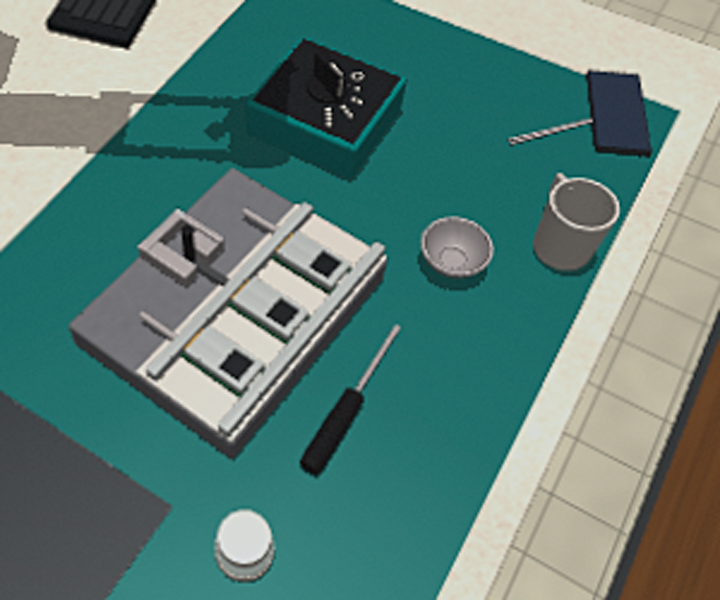

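```bash
python3 - <<'E'
from rig import manip
print(manip.sign_off())
E
```

```text
the job is handed in; nothing more can be done
None
```

The job is done and handed in at about 38 s; the hand-in reports no verdict. In order:

1. I turned the dial back to off.
2. I latched the jaw handle in the notch.
3. I laid all three boards flat on the bed, about 80 mm apart.
4. I freed the handle so the jaw closed on the boards.
5. I turned the dial to three dots.

**Last checks:**
- **Boards:** they look flat and square to the fence, and the mat is empty.
- **Jaw:** the gap between jaw and fence measured 84.4 mm, which puts the jaw at about 0.0144 m. The handle post reads about 0.4 mm sideways, so it is back in the straight slot.
- **Dial:** the pointer is at -28.3°, against -28.4° for the three-dot line.
- **Bystanders:** the dish, jar and screwdriver look unmoved in the pictures. I did not measure them.
- **Robot:** the arm is clear of everything.

**What disagreed:**
- **Dial at the start:** the pointer read about 10° past the three-dot line. The marks and the click stops agreed after both of my turns.
- **Preheater position:** my first estimate was about 5 mm off along x. I corrected it from close-up views before the first board went down.
- **Tool tilt:** the tool drifted up to about 0.03 rad off vertical. I saw no effect on where the boards ended up.

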